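Cure a brooch under the UV gun

ROBOT

A 6-joint arm with a two-finger parallel gripper is mounted at the origin on the work surface. World frame = base frame: x ahead of the robot, y to its left, z up, the work surface at z = 0. Lengths are in m, angles in rad, forces in N, time in s.
With the tool pointing down it reaches from about 0.35 to 0.725 m from the base axis. Payload 6 kg.
Tool frame: the origin (TCP) lies at the very end of the fingers, on their centre line; the grasp point (between the pads) lies 19 mm behind it (env.hold_point_z is the distance from the TCP to the grasp point, in m); z points along the fingers, y is the line along which they close (so a half turn about z gives the same grasp; the last joint's range is limited). The gripper opens to 85 mm and grips with 20 to 120 N. Pads are 22 mm wide; open, the fingers measure 114 mm over their backs; the gripper's body (76 mm by 85 mm) begins 54 mm behind the grasp point. The pads swing forward as they close: fully open they stand 13 mm farther back than shut.
Start: joints at [-0.998, 0.04, 0.085, 0, -1.615, -0.334], TCP at [0.142, -0.583, 0.197] pointing down, gripper open.
Joint ranges: [-2.56, 2.56], [-1.29, 2.01], [-1.08, 1.49], [-3.29, 1.98], [-2.81, -0.18], [-2.99, 2.99]. Speed limits (rad/s): [2.57, 2.57, 3.01, 3.14, 3.14, 3.14].

INTERFACE

Orientations are given as a unit quaternion [x, y, z, w].
In Python, from workcell import env gives the robot as it stands.
- The arm moves only by the tool carry_out, never from a script. Its argument "moves" is a list of rows, each an object of numbers: "dx", "dy", "dz": the shift along the tool's x, y, z scaled (see below); "rx", "ry", "rz": the turn, a rotation vector about the tool's x, y, z scaled (see below). A call has exactly 10 rows; each row shifts and turns the commanded pose from where the row before left it, along the tool's axes as they then stand; what a row does not reach is not made up. The controller multiplies each number of a shift by 0.15 m and each number of a turn by 120 degrees. A row lasts 1/12 s, in which the tool goes at most 41.7 mm and 7.16 degrees, less where a joint would pass 70% of its speed; a pose out of reach is approached as far as the arm can. A call with a number of a shift or a turn outside -1 to 1 is refused whole. A call with a gripper value outside its range is refused whole. "gripper" is the gripper's target within -1 to 1 (shut at 1, half-way at 0, fully open at -1), set as the call begins (left out, the last holds). The fingers move at their own pace and stop on an object; "grip_force" is the grip in N (left out, the last holds). Time passes only in rows, so rows that do not move let the fingers close, or fill a call up. It gives the time, the measured TCP pose, the force, the opening and the grip force at its end, in the units of the state.
- env.get_state(): the state, without advancing time (a new reading comes with each control period).
- env.get_image(name): name is "scene" or "top"; returns a dict with "color" (400x640x3 uint8, blue, green, red), "fx", "fy", "cx", "cy" (pixels), "k1" (the pictures are not rectified: a ray, as slopes to the right and down, at radius r is drawn at 1 + k1 r^2 times it, then the intrinsics apply), "world_from_camera" (4x4, takes a point from camera to world coordinates). Camera axes: x right, y down, z forward; pixel columns grow to the right and rows downward; lengths in m; the calibration is good to about 2 mm. A picture is of the moment at which its call begins. There is no depth.
- env.sign_off(): hands the job in; it is judged then, once.
The state is a dict: "time": time; "q": joint angles; "qd": joint speeds; "tau": joint torques, N m; "tcp_pos": TCP position; "tool_rot": TCP orientation; "force": force on the tool from outside, world axes, zero at the start; "wrist_torque": the same for the moment, N m; "finger_gap": finger opening in m; "finger_force": force on a finger pad.
Only numpy, scipy, OpenCV 4.12 (cv2) and the standard library are available. Lean on these libraries where they do the work, as an engineer would, in place of code of your own. Each camera call takes 0.05 s, during which the arm holds its last target. There are 200 camera calls.

TASK

The resin under the blue-stoned brooch's stone needs curing. Lay that brooch flat, stone up, on the middle of the sloping wooden bench pin in front of the UV gun and let go of it; then gently squeeze the gun's red trigger fully home against its grip, keep it there for two seconds, and let it spring back. Do not push the gun off its aim (its tilt joint is only friction-tight, so a lopsided squeeze turns it) and leave the other two brooches where they lie.

Things in the scene. Friction and masses are not known exactly. Their poses are not given: they have to be found in the camera images.
- stand: Fixed curing station: dark steel base plate 260 x 120 x 12 mm with the bench pin towards its -x end and, at x = +80 mm, two aluminium cheeks (34 x 8 mm, tops 212 mm up, outer faces 80 mm apart) that hold the UV gun. Origin: centre of the underside; x points from the pin to the gun, z up.
- pin_top (a point): Centre of the top face of the light wooden bench pin: a slab 48 (x) x 20 (y) x 12 mm on an 18 mm wide post, 75 mm above the table, at x = -100 mm of the stand. z is the normal of the face, which slopes down 15 degrees to the stand's -x; x runs up the slope to the gun. The brooch is to rest flat here, its middle within about 1 cm of this point, either way round.
- brooch_blue: Brass brooch: a flat oblong plate 46 x 22 x 10 mm with a domed blue stone (18 mm across, 5.5 mm high) on its upper face; 60 to 110 g. Origin: centre of the underside; x along the 46 mm length, z up through the stone. This one is to be cured. It starts flat on a cork mat 4 mm thick.
- brooch_red: Brass brooch: a flat oblong plate 46 x 22 x 10 mm with a domed red stone (18 mm across, 5.5 mm high) on its upper face; 60 to 110 g. Origin: centre of the underside; x along the 46 mm length, z up through the stone. Leave it on the mat.
- brooch_green: Brass brooch: a flat oblong plate 46 x 22 x 10 mm with a domed green stone (18 mm across, 5.5 mm high) on its upper face; 60 to 110 g. Origin: centre of the underside; x along the 46 mm length, z up through the stone. Leave it on the mat.
- lamp_head (a joint): Tilt of the UV gun about the level bolt through the cheeks (190 mm above the table, 80 mm from the stand's origin along its x), rad; the gun points down by 0.6 + this value. Held by friction alone: about 0.5 N m turns it (roughly 6 N across the grip), so a one-sided push of the trigger shifts it.
- nose (a point): Centre of the gun's lens, 98 mm from the tilt bolt; the gun points along this frame's -x, down at the pin. A shift of this point of more than 5 mm counts as off its aim.
- grip_mid (a point): Middle of the UV gun's black pistol grip, where to squeeze. The gun is clamped grip up: z runs along the grip to its free end (at z = +33 mm), leaning 28 to 42 degrees from vertical towards the pin; x to the rear, away from the lens. The grip is 28 mm deep (x -14 to +14 mm), 26 mm wide (y); the grey gun body (46 mm wide) begins at z = -62 mm. The red trigger is on its -x side.
- trigger_front (a point): Point on the front face of the red trigger lever, 53 mm from its hinge, which is at (-20, 0, -53) mm of grip_mid; lever 72 long, 18 wide, 8 mm thick. z runs along the lever to its tip, x towards the grip. At grip_mid's height the front face is about 38 mm ahead (-x) of the grip's middle at rest, 24 mm fully home, when it is parallel to the grip.
- trigger (a joint): Angle of the red trigger lever, rad: 0 at rest (leaning forward), 0.26 fully home; a spring returns it. About 4 N at grip_mid height to start moving it, 12 N fully home. The lever and grip are light plastic: a hard clamp (over about 50 N a finger) would crush them.
Things that resemble listed ones, but are neither listed nor needed, are in the scene too. Leave any black look-alike of the brooch_blue alone.

How it is judged:
By the outcome, as a careful person would: the job done as asked, in the order asked, and still so for the second after the job is handed in, with the robot touching nothing.
It also fails if it takes over 61 s, if anything falls off the work surface, if the arm or the gripper's body presses on something with over 40 N, if the wrist force passes 120 N, or if a joint passes its speed limit or range.

## Working session

There is one attempt and no reset: what is moved stays moved. The work goes in short steps, Python scripts to look and compute and a tool call to move; the robot and the scene stay as the last step left them, time stands still between calls to the robot, and variables do not carry over. Pictures are saved under pics/ and viewed, at most 10 in all, crops included, and the job is handed in when it is done.

Besides the shell and the picture viewer there is one more tool, called after "Call:" as name(argument=value, ...), one argument or row to a line, values as JSON. carry_out: Moves the arm, as the interface text tells. Shifts and turns lie within -1 to 1; 1 stands for 0.15 m of shift or 120 degrees of turn. Its arguments: {"type":"object","properties":{"moves":{"type":"array"},"gripper":{"type":"number"},"grip_force":{"type":"number"}},"required":["moves"]}

```bash
ls; mkdir -p pics; python3 - <<'E'
from workcell import env
import cv2
for n in ("scene","top"):
    d=env.get_image(n); cv2.imwrite(f"pics/{n}0.png",d["color"])
    print(n,d["fx"],d["fy"],d["cx"],d["cy"],d["k1"]); print(d["world_from_camera"])
print(env.get_state(), env.hold_point_z)
E
```

```text
pics
scene 408.8119032092642 408.8119032092642 320.1327503057571 193.2797308887728 0.020346967357916038
[[-0.6201898   0.49806331 -0.60605079  0.98243735]
 [ 0.78424764  0.41129241 -0.46453653  0.4039046 ]
 [ 0.01789548 -0.76339472 -0.64568433  0.65509091]
 [ 0.          0.          0.          1.        ]]
top 416.888482701187 416.888482701187 322.2513965235068 199.37308433749175 -0.023658752575579263
[[ 0.01980688 -0.98898313  0.14669716  0.44502045]
 [-0.99978517 -0.02048833 -0.00313566  0.0660288 ]
 [ 0.00610669 -0.14660354 -0.98917648  0.87095851]
 [ 0.          0.          0.          1.        ]]
{'time': 0.1, 'q': array([-9.98317567e-01,  4.07459036e-02,  8.39001005e-02, -4.18563483e-04,
       -1.61547528e+00, -3.33676118e-01]), 'qd': array([ 0.00121675, -0.00106351,  0.00180662,  0.0015634 ,  0.00250741,
       -0.00240864]), 'tau': array([-5.17017048e-03, -3.69341755e+01,  3.48280191e+01,  6.95169613e+00,
       -4.55733330e-03, -7.71960458e-06]), 'tcp_pos': array([ 0.14189998, -0.5826213 ,  0.19567423]), 'tool_rot': array([-1.19126897e-01,  9.92878722e-01,  7.76977283e-04, -1.45733754e-04]), 'force': array([ 0.63030127, -0.10745225,  0.51928666]), 'wrist_torque': array([ 0.0509493 , -0.01268307, -0.0360547 ]), 'finger_force': 0.0, 'finger_gap': 0.08539500119351238} 0.0187
```

View pics/scene0.png

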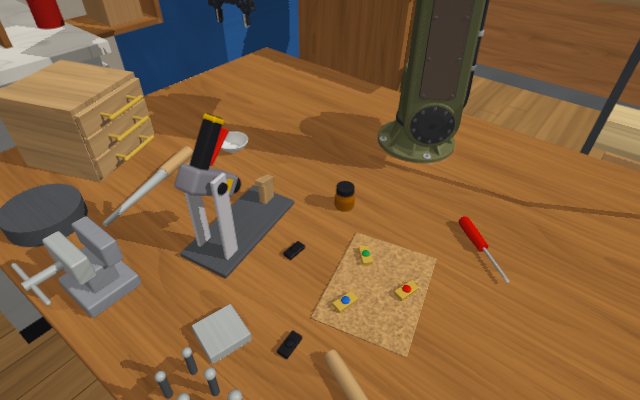

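View pics/top0.png

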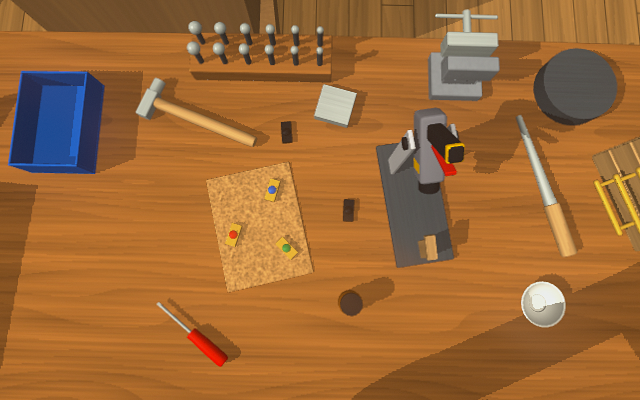

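The scene view shows the blue brooch at (345,300), pin at (265,187) and the gun's grip at (208,142). In the top view the blue brooch is at (272,189), the pin at (430,247), the plate corners near (376,148)/(398,267)/(453,258), and the grip end at (455,152).

```bash
cat > h.py <<'E'
import numpy as np, cv2
from workcell import env
from scipy.spatial.transform import Rotation as R
def ray(d,uv):
    uv=np.atleast_2d(np.float64(uv)); p=(uv-[d["cx"],d["cy"]])/[d["fx"],d["fy"]]
    u=p.copy()
    for _ in range(10): u=p/(1+d["k1"]*(u**2).sum(1,keepdims=True))
    T=d["world_from_camera"]; v=np.c_[u,np.ones(len(u))]@T[:3,:3].T
    return T[:3,3],v
def plane(d,uv,z):
    o,v=ray(d,uv); return o+v*((z-o[2])/v[:,2:])
def tri(d1,uv1,d2,uv2):
    A=0;b=0;
    ls=[]
    for d,uv in((d1,uv1),(d2,uv2)):
        o,v=ray(d,uv);v=v[0]/np.linalg.norm(v[0]);P=np.eye(3)-np.outer(v,v);A=A+P;b=b+P@o;ls.append((o,P))
    x=np.linalg.solve(A,b);return x,[np.linalg.norm(P@(x-o)) for o,P in ls]
def proj(d,X):
    T=np.linalg.inv(d["world_from_camera"]);p=np.atleast_2d(X)@T[:3,:3].T+T[:3,3];u=p[:,:2]/p[:,2:]
    u=u*(1+d["k1"]*(u**2).sum(1,keepdims=True));return u*[d["fx"],d["fy"]]+[d["cx"],d["cy"]]
def mask(d,lo,hi,box):
    h=cv2.cvtColor(d["color"],cv2.COLOR_BGR2HSV);m=cv2.inRange(h,np.array(lo),np.array(hi))
    k=np.zeros_like(m);x0,y0,x1,y1=box;k[y0:y1,x0:x1]=m[y0:y1,x0:x1];return k
E
python3 - <<'E'
from h import *
t=env.get_image("top");s=env.get_image("scene")
b=mask(t,(100,120,60),(130,255,255),(255,170,290,210));c1=np.argwhere(b)[:,::-1].mean(0)
b2=mask(s,(100,120,60),(130,255,255),(330,285,360,315));c2=np.argwhere(b2)[:,::-1].mean(0)
print(c1,c2,b.sum()/255,b2.sum()/255,tri(t,c1,s,c2),plane(t,c1,.017),plane(s,c2,.017))
for n,d,bx in(("t",t,(258,174,288,208)),("s",s,(325,285,365,318))):
    y=mask(d,(20,150,90),(32,255,255),bx)|mask(d,(100,120,60),(130,255,255),bx)
    pts=plane(d,np.argwhere(y)[:,::-1],.014)[:,:2]
    r=cv2.minAreaRect((pts*1000).astype(np.float32));w,V=np.linalg.eigh(np.cov(pts.T));print(n,r,len(pts),np.degrees(np.arctan2(V[1,1],V[0,1])),pts.mean(0))
c=cv2.resize(t["color"][95:275,365:475],None,fx=3.3,fy=3.3,interpolation=cv2.INTER_CUBIC)
e=cv2.resize(s["color"][105:285,170:300],None,fx=3.3,fy=3.3,interpolation=cv2.INTER_CUBIC)
cv2.imwrite("pics/crop1.png",np.hstack([c,e]));print(c.shape,e.shape)
E
```

```text
[271.40540541 189.21621622] [345.03773585 299.56603774] 37.0 53.0 (array([0.59145617, 0.16903006, 0.0151768 ]), [np.float64(0.0006452460548178414), np.float64(0.0006452460548178755)]) [[0.59080396 0.16935731 0.017     ]] [[0.59291616 0.16915673 0.017     ]]
t ((590.3887939453125, 169.16989135742188), (20.781692504882812, 44.98564529418945), 76.27122497558594) 183 166.44092923095045 [0.59019831 0.16914953]
s ((594.1209106445312, 169.92921447753906), (25.09595489501953, 48.0911865234375), 76.361328125) 273 167.93873759177978 [0.59464688 0.17020357]
(594, 363, 3) (594, 429, 3)
```

View pics/crop1.png

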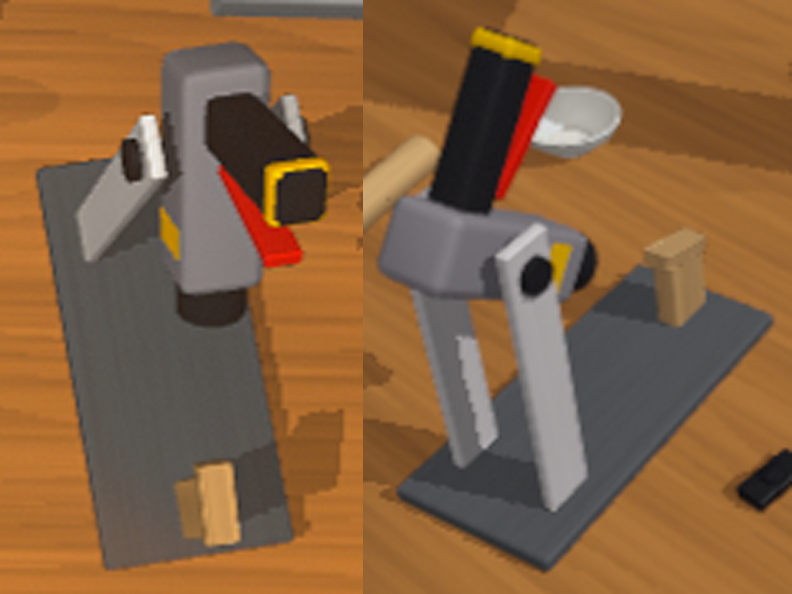

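The crop shows the plate corners, the pin's top face (top crop (218,503), scene crop (674,246)), and the yellow rim of the grip's free end (top (298,195), scene (506,47)). The red trigger lies on the pin side of the grip.

```bash
python3 - <<'E'
from h import *
from scipy.optimize import least_squares
t=env.get_image("top");s=env.get_image("scene")
C=lambda a:np.array([365,95])+np.array(a)/3.3
S=lambda a:np.array([170,105])+(np.array(a)-[363,0])/3.3
tp=[((38,170),(130,60)),((107,568),(-130,60)),((291,540),(-130,-60))]
sp=[((400,492),(130,-60)),((546,568),(130,60)),((771,318),(-130,60)),((640,268),(-130,-60))]
# which y sign: left in top image=+y world, stand x ~ +x world -> left=+y
sp=[((400,492),(130,-60)),((546,568),(130,60)),((771,318),(-130,60)),((640,268),(-130,-60))]
def W(p,X):
    c,n=np.cos(p[2]),np.sin(p[2]);X=np.atleast_2d(X)/1000.
    return np.c_[p[0]+c*X[:,0]-n*X[:,1],p[1]+n*X[:,0]+c*X[:,1],X[:,2]]
def f(p,w=(1,1)):
    r=[]
    for d,F,L,k in((t,C,tp,w[0]),(s,S,sp,w[1])):
        for a,b in L: r.append(k*(proj(d,W(p,[*b,12]))[0]-F(a)))
    return np.ravel(r)
for w in((1,1),(1,0),(0,1)):
    o=least_squares(f,[.58,-.1,.1],args=(w,));print(w,o.x,np.round(o.fun,1))
p=least_squares(f,[.58,-.1,.1]).x
print("pin",tri(t,C((218,503)),s,S((674,246))),W(p,[-100,0,75]), plane(t,C((218,503)),.075),plane(s,S((674,246)),.075))
e,r=tri(t,C((298,195)),s,S((506,47)));print("gripend",e,r)
c,n=np.cos(p[2]),np.sin(p[2]);q=e-[p[0],p[1],0];print("in stand",c*q[0]+n*q[1],-n*q[0]+c*q[1],q[2])
# bolts: scene near cheek bolt, top
print("bolt",proj(s,W(p,[80,40,190])),S((537,276)),proj(t,W(p,[80,40,190])),C((133,160)))
y=[mask(t,(20,150,100),(32,255,255),(440,135,470,170)),mask(s,(20,150,100),(32,255,255),(195,105,230,130))]
for d,m in zip((t,s),y):
    P=np.argwhere(m)[:,::-1];print(P.min(0),P.max(0),P.mean(0),len(P))
E
```

```text
(1, 1) [ 0.57428214 -0.12708376  0.17291718] [-2.  -1.7 -1.2  0.   0.5 -0.7 -1.9 -0.9  0.5 -1.2  1.3 -1.6 -0.3 -2.1]
(1, 0) [ 0.57269683 -0.12924244  0.1647789 ] [-0.5 -1.2 -0.6  0.7  1.1  0.5 -0.  -0.  -0.  -0.   0.  -0.  -0.  -0. ]
(0, 1) [ 0.57659831 -0.12406254  0.17347528] [-0.  -0.  -0.  -0.  -0.  -0.  -1.9  0.5  0.7  0.3  1.6 -0.6 -0.2 -1.2]
pin (array([ 0.47530998, -0.14751593,  0.06849418]), [np.float64(0.0003394294077832297), np.float64(0.00033942940778322123)]) [[ 0.47577344 -0.14428943  0.075     ]] [[ 0.47486516 -0.14550178  0.075     ]] [[ 0.48106376 -0.14173415  0.075     ]]
gripend [ 0.60120861 -0.12615647  0.28958462] [np.float64(0.00015449921418589306), np.float64(0.0001544992141858679)]
in stand 0.02668445905400685 -0.0037194180732703606 0.2895846192002746
bolt [[221.7465125  188.23993069]] [222.72727273 188.63636364] [[404.94203318 142.40499373]] [405.3030303  143.48484848]
[445 143] [464 163] [450.9        149.66923077] 130
[203 113] [223 124] [213.04098361 118.45081967] 122
```

Call:
carry_out(
  moves=[
    {},
    {},
    {},
    {},
    {},
    {},
    {},
    {},
    {},
    {},
  ],
  gripper=0.0,
  grip_force=30,
)

```text
invalid input
```

Call:
carry_out(
  moves=[
    {"dx": 0,"dy": 0,"dz": 0,"rx": 0,"ry": 0,"rz": 0},
    {"dx": 0,"dy": 0,"dz": 0,"rx": 0,"ry": 0,"rz": 0},
    {"dx": 0,"dy": 0,"dz": 0,"rx": 0,"ry": 0,"rz": 0},
    {"dx": 0,"dy": 0,"dz": 0,"rx": 0,"ry": 0,"rz": 0},
    {"dx": 0,"dy": 0,"dz": 0,"rx": 0,"ry": 0,"rz": 0},
    {"dx": 0,"dy": 0,"dz": 0,"rx": 0,"ry": 0,"rz": 0},
    {"dx": 0,"dy": 0,"dz": 0,"rx": 0,"ry": 0,"rz": 0},
    {"dx": 0,"dy": 0,"dz": 0,"rx": 0,"ry": 0,"rz": 0},
    {"dx": 0,"dy": 0,"dz": 0,"rx": 0,"ry": 0,"rz": 0},
    {"dx": 0,"dy": 0,"dz": 0,"rx": 0,"ry": 0,"rz": 0},
  ],
  gripper=0,
  grip_force=30,
)

```text
time: 1.13
tcp_pos: [0.142, -0.5829, 0.1965]
tool_rot: [-0.119, 0.993, 0.0, -0.0]
force: [0.8, -0.0, 0.3]
finger_gap: 0.0432
finger_force: 0.0
```

```bash
python3 - <<'E'
from h import *
t=env.get_image("top");s=env.get_image("scene")
tg=t["color"].max(2).astype(int);sg=s["color"].max(2).astype(int)
# scene: left silhouette edge of grip per row
L=[]
for v in range(126,160,2):
    r=sg[v,185:225]; i=np.argmax(r<50); L.append((185+i-.5,v))
print(L)
M=[]
for u in range(446,462,2):
    c=tg[115:165,u]; i=np.argmax(c<75); M.append((u,115+i-.5))
print(M)
for u in (440,452): print(tg[115:150,u])
E
```

```text
[(np.float64(200.5), 126), (np.float64(200.5), 128), (np.float64(199.5), 130), (np.float64(199.5), 132), (np.float64(198.5), 134), (np.float64(197.5), 136), (np.float64(197.5), 138), (np.float64(196.5), 140), (np.float64(196.5), 142), (np.float64(195.5), 144), (np.float64(195.5), 146), (np.float64(194.5), 148), (np.float64(193.5), 150), (np.float64(193.5), 152), (np.float64(192.5), 154), (np.float64(192.5), 156), (np.float64(191.5), 158)]
[(446, np.float64(127.5)), (448, np.float64(129.5)), (450, np.float64(131.5)), (452, np.float64(133.5)), (454, np.float64(135.5)), (456, np.float64(137.5)), (458, np.float64(135.5)), (460, np.float64(145.5))]
[133 146 143 139 137 136 135 141  61  46  48  49  47  49  50  50  48  50
  49  49  49  49  49  49  48  50  48  49  49  48  49  47  50  48  47]
[170 166 165 166 168 168 168 174 138 183 183 181 179 182 180 171 155 143
 137  59  46  45  47  49  48  50  47  43  73 190 232 255  50  50  53]
```

```bash
cat >> h.py <<'E'
def eline(d1,a,b,d2,c,e):
    ns=[];os=[]
    for d,p,q in((d1,a,b),(d2,c,e)):
        o,v=ray(d,[p,q]);n=np.cross(v[0],v[1]);ns.append(n/np.linalg.norm(n));os.append(o)
    u=np.cross(*ns);u/=np.linalg.norm(u);u*=np.sign(u[2])
    x=np.linalg.solve(np.array([*ns,[0,0,1]]),[ns[0]@os[0],ns[1]@os[1],.27]);return u,x
E
python3 - <<'E'
from h import *
t=env.get_image("top");s=env.get_image("scene")
yaw=.169;c,n=np.cos(yaw),np.sin(yaw);o=np.array([.5743,-.1275,0]);Rz=np.array([[c,n,0],[-n,c,0],[0,0,1]])
for dt in(0,.7,-.7):
  for ds in (0,.7):
    u,x=eline(s,(200.7+ds,126),(191.6,158),t,(440,122.2+dt),(456,137.5))
    us=Rz@u;print(us,np.degrees(np.arctan2(-us[0],us[2])),Rz@(x-o))
e=np.array([.6012,-.1262,.2896]);print(Rz@(e-o))
# nose guess and other
C=lambda a:np.array([365,95])+np.array(a)/3.3
S=lambda a:np.array([170,105])+(np.array(a)-[363,0])/3.3
for k in(28,35,42):
    a=np.radians(k);  g=np.array([.08-.098*np.cos(a),0,.19-.098*np.sin(a)]);w=Rz.T@g+o;print(k,(proj(t,w)-[365,95])*3.3,(proj(s,w)-[170,105])*3.3+[363,0])
E
```

```text
[-0.69119831 -0.09367744  0.71656782] 43.96757821825586 [ 0.05768024 -0.01496569  0.27      ]
[-0.49497872  0.1270633   0.85956441] 29.935416357686876 [ 0.06906999 -0.00680447  0.27      ]
[-0.58085349  0.02542845  0.81361085] 35.52382082224195 [ 0.05698095 -0.01541757  0.27      ]
[-0.42345602  0.18583218  0.88665179] 25.52867393624109 [ 0.06502788 -0.00934537  0.27      ]
[-0.8220904  -0.28982936  0.49006766] 59.19982364148868 [ 0.05966899 -0.01368058  0.27      ]
[-0.62104179  0.00915547  0.78372398] 38.39415443270492 [ 0.0779794  -0.00120396  0.27      ]
[ 0.02673542 -0.00324301  0.2896    ]
28 [[217.47358909 324.08750658]] [[581.99322238 233.7553894 ]]
35 [[210.41093361 315.90772173]] [[577.61030891 252.2646103 ]]
42 [[203.53557631 305.59124233]] [[571.87796549 270.68498673]]
```

```bash
python3 - <<'E'
from h import *
t=env.get_image("top");s=env.get_image("scene")
yaw=.169;c,n=np.cos(yaw),np.sin(yaw);o=np.array([.5743,-.1275,0]);Rz=np.array([[c,n,0],[-n,c,0],[0,0,1]])
def onY(d,uv,y):
    p,v=ray(d,uv);p=Rz@(p-o);v=v@Rz.T;return p+v*((y-p[1])/v[:,1:2])
for nm,d,L,y in(("s rear-y",s,[(200.7,126),(191.6,158)],-.013),("t rear-y",t,[(440,122.3),(456,137.5)],-.013)):
    P=onY(d,L,y);v=P[0]-P[1];print(nm,P,np.degrees(np.arctan2(-v[0],v[2])))
C=lambda a:np.array([365,95])+np.array(a)/3.3
S=lambda a:np.array([170,105])+(np.array(a)-[363,0])/3.3
for nm,P in(("scene +y front edge",onY(s,[S((532,62)),S((492,208))],.013)),("scene +y rear edge",onY(s,[S((503,60)),S((460,208))],.013)),
 ("top +y front edge",onY(t,[C((210,145)),C((265,222))],.013)),("trig scene +y front",onY(s,[S((554,88)),S((505,195))],.009)),("lens s",onY(s,[S((585,262))],0)),("end t,s",onY(t,[C((298,195))],0)),("end s",onY(s,[S((506,47))],0)),("bolt s",onY(s,[S((537,276))],.04)),("bolt t",onY(t,[C((131,160))],.04))):
    v=P[0]-P[-1];print(nm,P.round(4).tolist(),np.degrees(np.arctan2(-v[0],v[2])) if len(P)>1 else '')
a=cv2.resize(s["color"][105:195,170:240],None,fx=5.5,fy=5.5,interpolation=cv2.INTER_CUBIC)
b=cv2.resize(t["color"][105:195,400:475],None,fx=5.5,fy=5.5,interpolation=cv2.INTER_CUBIC)
cv2.imwrite("pics/crop2.png",np.hstack([a,b]));print(a.shape,b.shape)
E
```

```text
s rear-y [[ 0.04941969 -0.013       0.28482711]
 [ 0.08431913 -0.013       0.23904455]] 37.31778907233444
t rear-y [[ 0.09590347 -0.013       0.22436826]
 [ 0.05345646 -0.013       0.27890762]] -142.1070192585596
scene +y front edge [[0.0266, 0.013, 0.2854], [0.0738, 0.013, 0.2203]] 35.97516210728743
scene +y rear edge [[0.047, 0.013, 0.297], [0.0953, 0.013, 0.2342]] 37.58454242286529
top +y front edge [[0.0692, 0.013, 0.2323], [0.0173, 0.013, 0.2878]] -136.94935419141913
trig scene +y front [[0.0087, 0.009, 0.2587], [0.059, 0.009, 0.2181]] 51.048903483574094
lens s [[-0.0056, 0.0, 0.1224]] 
end t,s [[0.0249, 0.0, 0.2978]] 
end s [[0.0302, 0.0, 0.2923]] 
bolt s [[0.077, 0.04, 0.1867]] 
bolt t [[0.0796, 0.04, 0.1841]] 
(495, 385, 3) (495, 412, 3)
```

View pics/crop2.png

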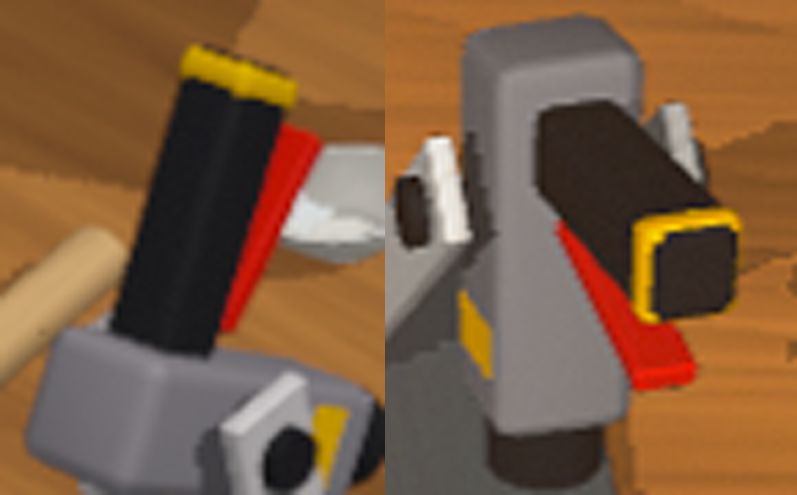

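Crops: the grip spans roughly (115,330)–(190,50) on its rear edge in the scene half, with the yellow cap in the top half at (688,265). The grip leans about 37° with its middle near the stand's (51, −1, 265) mm. First I pick up the brooch.

```bash
cat >> h.py <<'E'
import json
from scipy.linalg import logm,expm
YAW=.169;SO=np.array([.5743,-.1275,0]);RS=R.from_euler('z',YAW)
def pose(z,y): 
    z=np.array(z,float);z/=np.linalg.norm(z);y=np.array(y,float);y-=z*(y@z);y/=np.linalg.norm(y)
    return R.from_matrix(np.c_[np.cross(y,z),y,z])
def plan(p,Rt,n,start=None):
    "constant twist rows from the pose now (or start) to p,Rt"
    if start is None:
        st=env.get_state();start=(st["tcp_pos"],R.from_quat(st["tool_rot"]))
    A=np.eye(4);A[:3,:3]=start[1].as_matrix();A[:3,3]=start[0]
    B=np.eye(4);B[:3,:3]=Rt.as_matrix();B[:3,3]=p
    T=expm(np.real(logm(np.linalg.inv(A)@B))/n)
    d=T[:3,3]/.15;r=R.from_matrix(T[:3,:3]).as_rotvec(degrees=True)/120
    print(n,"rows",json.dumps(dict(zip("dx dy dz rx ry rz".split(),[*d.round(3),*r.round(4)]))), "mm/row %.1f deg/row %.2f"%(np.linalg.norm(d)*150,np.linalg.norm(r)*120))
E
python3 - <<'E'
from h import *
a=np.radians(77);plan([.591,.1692,.10],pose([0,0,-1],[np.cos(a),np.sin(a),0]),30)
E
```

```text
30 rows {"dx": -0.103, "dy": 0.167, "dz": 0.021, "rx": 0.0, "ry": -0.0, "rz": 0.0074} mm/row 29.6 deg/row 0.89
```

Call:
carry_out(
  moves=[
    {"dx": -0.103,"dy": 0.167,"dz": 0.021,"rx": 0,"ry": 0,"rz": 0.0074},
    {"dx": -0.103,"dy": 0.167,"dz": 0.021,"rx": 0,"ry": 0,"rz": 0.0074},
    {"dx": -0.103,"dy": 0.167,"dz": 0.021,"rx": 0,"ry": 0,"rz": 0.0074},
    {"dx": -0.103,"dy": 0.167,"dz": 0.021,"rx": 0,"ry": 0,"rz": 0.0074},
    {"dx": -0.103,"dy": 0.167,"dz": 0.021,"rx": 0,"ry": 0,"rz": 0.0074},
    {"dx": -0.103,"dy": 0.167,"dz": 0.021,"rx": 0,"ry": 0,"rz": 0.0074},
    {"dx": -0.103,"dy": 0.167,"dz": 0.021,"rx": 0,"ry": 0,"rz": 0.0074},
    {"dx": -0.103,"dy": 0.167,"dz": 0.021,"rx": 0,"ry": 0,"rz": 0.0074},
    {"dx": -0.103,"dy": 0.167,"dz": 0.021,"rx": 0,"ry": 0,"rz": 0.0074},
    {"dx": -0.103,"dy": 0.167,"dz": 0.021,"rx": 0,"ry": 0,"rz": 0.0074},
  ],
  gripper=-0.2,
)

```text
time: 2.27
tcp_pos: [0.2522, -0.3091, 0.1651]
tool_rot: [-0.041, 0.999, -0.0, 0.0]
force: [0.4, 0.0, 0.4]
finger_gap: 0.0516
finger_force: 0.0
```

Call:
carry_out(
  moves=[
    {"dx": -0.103,"dy": 0.167,"dz": 0.021,"rx": 0,"ry": 0,"rz": 0.0074},
    {"dx": -0.103,"dy": 0.167,"dz": 0.021,"rx": 0,"ry": 0,"rz": 0.0074},
    {"dx": -0.103,"dy": 0.167,"dz": 0.021,"rx": 0,"ry": 0,"rz": 0.0074},
    {"dx": -0.103,"dy": 0.167,"dz": 0.021,"rx": 0,"ry": 0,"rz": 0.0074},
    {"dx": -0.103,"dy": 0.167,"dz": 0.021,"rx": 0,"ry": 0,"rz": 0.0074},
    {"dx": -0.103,"dy": 0.167,"dz": 0.021,"rx": 0,"ry": 0,"rz": 0.0074},
    {"dx": -0.103,"dy": 0.167,"dz": 0.021,"rx": 0,"ry": 0,"rz": 0.0074},
    {"dx": -0.103,"dy": 0.167,"dz": 0.021,"rx": 0,"ry": 0,"rz": 0.0074},
    {"dx": -0.103,"dy": 0.167,"dz": 0.021,"rx": 0,"ry": 0,"rz": 0.0074},
    {"dx": -0.103,"dy": 0.167,"dz": 0.021,"rx": 0,"ry": 0,"rz": 0.0074},
  ],
)

```text
time: 3.1
tcp_pos: [0.4034, -0.0563, 0.1339]
tool_rot: [0.036, 0.999, 0.0, 0.001]
force: [-0.1, -0.0, 0.6]
finger_gap: 0.0511
finger_force: 0.0
```

Call:
carry_out(
  moves=[
    {"dx": -0.103,"dy": 0.167,"dz": 0.021,"rx": 0,"ry": 0,"rz": 0.0074},
    {"dx": -0.103,"dy": 0.167,"dz": 0.021,"rx": 0,"ry": 0,"rz": 0.0074},
    {"dx": -0.103,"dy": 0.167,"dz": 0.021,"rx": 0,"ry": 0,"rz": 0.0074},
    {"dx": -0.103,"dy": 0.167,"dz": 0.021,"rx": 0,"ry": 0,"rz": 0.0074},
    {"dx": -0.103,"dy": 0.167,"dz": 0.021,"rx": 0,"ry": 0,"rz": 0.0074},
    {"dx": -0.103,"dy": 0.167,"dz": 0.021,"rx": 0,"ry": 0,"rz": 0.0074},
    {"dx": -0.103,"dy": 0.167,"dz": 0.021,"rx": 0,"ry": 0,"rz": 0.0074},
    {"dx": -0.103,"dy": 0.167,"dz": 0.021,"rx": 0,"ry": 0,"rz": 0.0074},
    {"dx": -0.103,"dy": 0.167,"dz": 0.021,"rx": 0,"ry": 0,"rz": 0.0074},
    {"dx": 0,"dy": 0,"dz": 0,"rx": 0,"ry": 0,"rz": 0},
  ],
)

```text
time: 3.93
tcp_pos: [0.5716, 0.1496, 0.1024]
tool_rot: [0.105, 0.994, -0.001, -0.001]
force: [-0.5, -0.3, -1.6]
finger_gap: 0.0514
finger_force: 0.0
```

```bash
python3 - <<'E'
from h import *
a=np.radians(77);Rt=pose([0,0,-1],[np.cos(a),np.sin(a),0])
plan([.591,.1692,.03],Rt,9)
plan([.591,.1692,.007],Rt,10)
print(env.get_state()["tcp_pos"])
d=env.get_image("scene");cv2.imwrite("pics/hover.png",cv2.resize(d["color"][200:360,270:450],None,fx=4,fy=3.7))
E
```

```text
9 rows {"dx": -0.011, "dy": 0.017, "dz": 0.054, "rx": -0.0001, "ry": -0.0001, "rz": 0.0009} mm/row 8.6 deg/row 0.11
10 rows {"dx": -0.01, "dy": 0.016, "dz": 0.064, "rx": -0.0001, "ry": -0.0001, "rz": 0.0008} mm/row 9.9 deg/row 0.10
[0.57161537 0.14956119 0.10235996]
```

Call:
carry_out(
  moves=[
    {"dx": -0.012,"dy": 0.019,"dz": 0.05,"rx": 0,"ry": 0,"rz": 0.001},
    {"dx": -0.012,"dy": 0.019,"dz": 0.05,"rx": 0,"ry": 0,"rz": 0.001},
    {"dx": -0.012,"dy": 0.019,"dz": 0.05,"rx": 0,"ry": 0,"rz": 0.001},
    {"dx": -0.012,"dy": 0.019,"dz": 0.05,"rx": 0,"ry": 0,"rz": 0.001},
    {"dx": -0.012,"dy": 0.019,"dz": 0.05,"rx": 0,"ry": 0,"rz": 0.001},
    {"dx": -0.012,"dy": 0.019,"dz": 0.05,"rx": 0,"ry": 0,"rz": 0.001},
    {"dx": -0.012,"dy": 0.019,"dz": 0.05,"rx": 0,"ry": 0,"rz": 0.001},
    {"dx": -0.012,"dy": 0.019,"dz": 0.05,"rx": 0,"ry": 0,"rz": 0.001},
    {"dx": 0,"dy": 0,"dz": 0.04,"rx": 0,"ry": 0,"rz": 0},
    {"dx": 0,"dy": 0,"dz": 0,"rx": 0,"ry": 0,"rz": 0},
  ],
)

```text
time: 4.82
tcp_pos: [0.5885, 0.1658, 0.0371]
tool_rot: [0.113, 0.994, -0.001, -0.001]
force: [-1.2, 0.7, -0.0]
finger_gap: 0.0511
finger_force: 0.0
```

```bash
python3 - <<'E'
from h import *
a=np.radians(77);Rt=pose([0,0,-1],[np.cos(a),np.sin(a),0])
plan([.591,.1692,.007],Rt,8)
print(env.get_state()["tcp_pos"])
d=env.get_image("scene");t=env.get_image("top");cv2.imwrite("pics/hover.png",np.hstack([cv2.resize(d["color"][240:340,290:390],None,fx=4,fy=4),cv2.resize(t["color"][140:240,220:320],None,fx=4,fy=4)]))
E
```

```text
8 rows {"dx": -0.001, "dy": 0.003, "dz": 0.025, "rx": -0.0001, "ry": -0.0001, "rz": -0.0} mm/row 3.8 deg/row 0.02
[0.58852107 0.16583895 0.03710622]
```

View pics/hover.png

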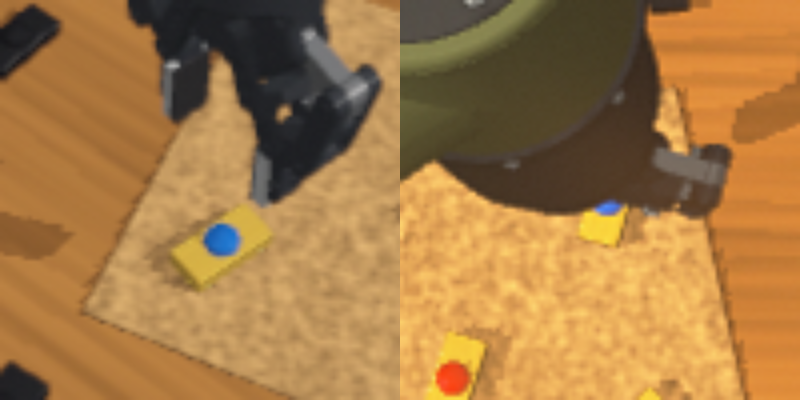

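```bash
python3 - <<'E'
from h import *
s=env.get_image("scene");t=env.get_image("top");st=env.get_state();p=st["tcp_pos"];Rt=R.from_quat(st["tool_rot"])
for back in(0,.005,.01):
  for y in(-.0255,.0255):
    X=p+Rt.apply([0,y,-back]);print(back,y,(proj(s,X)-[290,240])*4,(proj(t,X)-[220,140])*4+[400,0])
print((proj(s,[.591,.1692,.0195])-[290,240])*4,(proj(t,[.591,.1692,.0195])-[220,140])*4+[400,0])
E
```

```text
0 -0.0255 [[185.51871645 164.16117288]] [[655.43082686 203.70390098]]
0 0.0255 [[259.59286829 237.39558436]] [[558.08182747 179.30222677]]
0.005 -0.0255 [[185.98894301 157.39003303]] [[654.58814975 202.05290693]]
0.005 0.0255 [[260.40769333 230.66005449]] [[556.66804577 177.51116442]]
0.01 -0.0255 [[186.4632035  150.56171037]] [[653.73547142 200.38230229]]
0.01 0.0255 [[261.22980612 223.86538392]] [[555.23753601 175.69888646]]
[[222.95208143 232.35840172]] [[605.38691697 195.67414394]]
```

Call:
carry_out(
  moves=[
    {"dx": -0.002,"dy": 0.003,"dz": 0.025,"rx": 0,"ry": 0,"rz": 0},
    {"dx": -0.002,"dy": 0.003,"dz": 0.025,"rx": 0,"ry": 0,"rz": 0},
    {"dx": -0.002,"dy": 0.003,"dz": 0.025,"rx": 0,"ry": 0,"rz": 0},
    {"dx": -0.002,"dy": 0.003,"dz": 0.025,"rx": 0,"ry": 0,"rz": 0},
    {"dx": -0.002,"dy": 0.003,"dz": 0.025,"rx": 0,"ry": 0,"rz": 0},
    {"dx": -0.002,"dy": 0.003,"dz": 0.025,"rx": 0,"ry": 0,"rz": 0},
    {"dx": 0,"dy": 0,"dz": 0.025,"rx": 0,"ry": 0,"rz": 0},
    {"dx": 0,"dy": 0,"dz": 0,"rx": 0,"ry": 0,"rz": 0},
    {"dx": 0,"dy": 0,"dz": 0,"rx": 0,"ry": 0,"rz": 0},
    {"dx": 0,"dy": 0,"dz": 0,"rx": 0,"ry": 0,"rz": 0},
  ],
)

```text
time: 5.85
tcp_pos: [0.5919, 0.1683, 0.0132]
tool_rot: [0.113, 0.994, 0.0, 0.0]
force: [-0.2, -0.6, 0.0]
finger_gap: 0.0515
finger_force: 0.0
```

```bash
python3 - <<'E'
from h import *
a=np.radians(77);Rt=pose([0,0,-1],[np.cos(a),np.sin(a),0])
plan([.591,.1692,.007],Rt,2)
d=env.get_image("scene");t=env.get_image("top");cv2.imwrite("pics/down.png",np.hstack([cv2.resize(d["color"][240:340,290:390],None,fx=4,fy=4),cv2.resize(t["color"][140:240,220:320],None,fx=4,fy=4)]))
E
```

```text
2 rows {"dx": 0.004, "dy": 0.002, "dz": 0.021, "rx": 0.0, "ry": 0.0001, "rz": -0.0001} mm/row 3.2 deg/row 0.02
```

View pics/down.png

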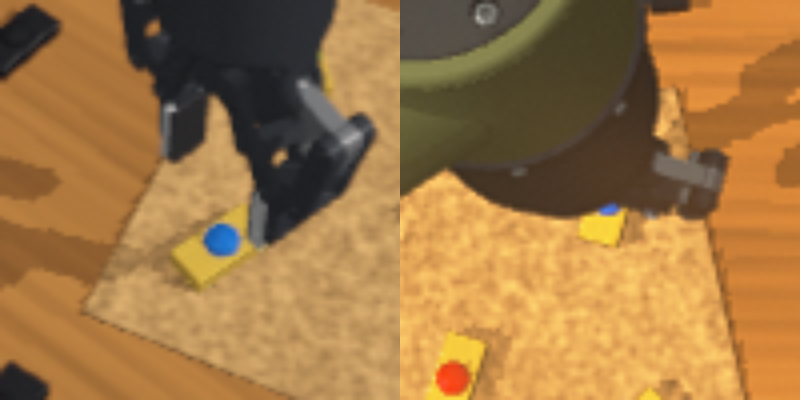

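Hovering view: the pads straddle the brooch (stone at (222,240) in the scene half), with fingertips at about (165,160) and (262,243). They are still slightly high, so I go lower and close.

Call:
carry_out(
  moves=[
    {"dx": 0.004,"dy": 0.002,"dz": 0.02,"rx": 0,"ry": 0,"rz": 0},
    {"dx": 0.004,"dy": 0.002,"dz": 0.02,"rx": 0,"ry": 0,"rz": 0},
    {"dx": 0,"dy": 0,"dz": 0,"rx": 0,"ry": 0,"rz": 0},
    {"dx": 0,"dy": 0,"dz": 0,"rx": 0,"ry": 0,"rz": 0},
    {"dx": 0,"dy": 0,"dz": 0,"rx": 0,"ry": 0,"rz": 0},
    {"dx": 0,"dy": 0,"dz": 0,"rx": 0,"ry": 0,"rz": 0},
    {"dx": 0,"dy": 0,"dz": 0,"rx": 0,"ry": 0,"rz": 0},
    {"dx": 0,"dy": 0,"dz": 0,"rx": 0,"ry": 0,"rz": 0},
    {"dx": 0,"dy": 0,"dz": 0,"rx": 0,"ry": 0,"rz": 0},
    {"dx": 0,"dy": 0,"dz": 0,"rx": 0,"ry": 0,"rz": 0},
  ],
  gripper=0.3,
)

```text
time: 6.78
tcp_pos: [0.5908, 0.1692, 0.0071]
tool_rot: [0.113, 0.994, 0.0, 0.0]
force: [0.7, -0.9, -0.7]
finger_gap: 0.03
finger_force: 0.0
```

Call:
carry_out(
  moves=[
    {"dx": 0,"dy": 0,"dz": 0,"rx": 0,"ry": 0,"rz": 0},
    {"dx": 0,"dy": 0,"dz": 0,"rx": 0,"ry": 0,"rz": 0},
    {"dx": 0,"dy": 0,"dz": 0,"rx": 0,"ry": 0,"rz": 0},
    {"dx": 0,"dy": 0,"dz": 0,"rx": 0,"ry": 0,"rz": 0},
    {"dx": 0,"dy": 0,"dz": 0,"rx": 0,"ry": 0,"rz": 0},
    {"dx": 0,"dy": 0,"dz": 0,"rx": 0,"ry": 0,"rz": 0},
    {"dx": 0,"dy": 0,"dz": 0,"rx": 0,"ry": 0,"rz": 0},
    {"dx": 0,"dy": 0,"dz": 0,"rx": 0,"ry": 0,"rz": 0},
    {"dx": 0,"dy": 0,"dz": 0,"rx": 0,"ry": 0,"rz": 0},
    {"dx": 0,"dy": 0,"dz": 0,"rx": 0,"ry": 0,"rz": 0},
  ],
  gripper=1,
  grip_force=35,
)

```text
time: 7.62
tcp_pos: [0.5907, 0.1692, 0.007]
tool_rot: [0.113, 0.994, 0.0, -0.0]
force: [-0.1, 1.1, 0.4]
finger_gap: 0.0001
finger_force: 0.0
```

```bash
python3 - <<'E'
from h import *
d=env.get_image("scene");t=env.get_image("top");cv2.imwrite("pics/shut.png",np.hstack([cv2.resize(d["color"][240:340,290:390],None,fx=4,fy=4),cv2.resize(t["color"][140:240,220:320],None,fx=4,fy=4)]))
p=env.get_state()["tcp_pos"];print((proj(d,p)-[290,240])*4,(proj(t,p)-[220,140])*4+[400,0])
E
```

```text
[[221.71154329 247.92651934]] [[608.16192473 200.31144507]]
```

View pics/shut.png

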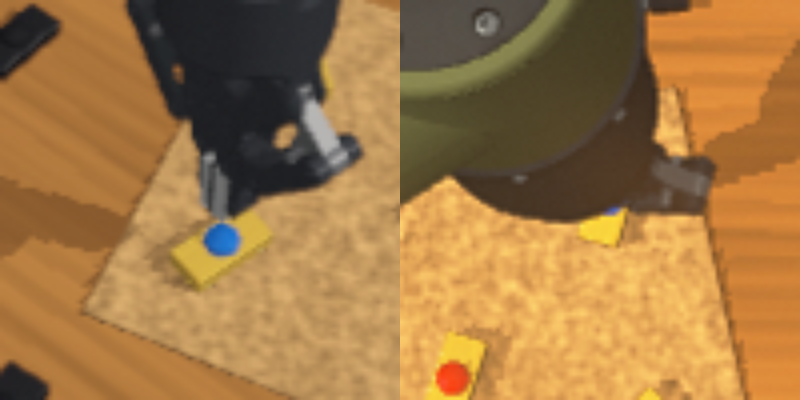

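Shut fingers end near (225,218), just above the stone at (222,240), so the real tips sit higher than the reported TCP. I'll check this against the first picture.

```bash
python3 - <<'E'
from h import *
d=env.get_image("scene");p=np.array([.1419,-.5826,.1957]);Rt=R.from_quat([-.11913,.99288,0,0])
for b in(0,.013,.03,.04):print(b,[proj(d,p+Rt.apply([x,y,-b])).round(1).tolist()[0] for x in(-.011,.011) for y in(-.0425,.0425)])
im=cv2.imread("pics/scene0.png");g=im.max(2)
for v in range(0,34,2): print(v,''.join('#' if x<45 else '.' for x in g[v,200:265]))
st=env.get_state();print(st)
E
```

```text
0 [[221.9, 38.3], [245.4, 43.1], [226.0, 36.1], [249.3, 40.7]]
0.013 [[221.3, 34.1], [245.0, 38.7], [225.5, 31.9], [248.9, 36.4]]
0.03 [[220.5, 28.4], [244.4, 33.0], [224.7, 26.2], [248.3, 30.7]]
0.04 [[220.1, 25.0], [244.0, 29.5], [224.3, 22.8], [248.0, 27.3]]
0 ........###############################..###..#####.#............
2 ........###############..###.##########...###.########...........
4 .........#############...............#################...........
6 .............########.................#################..........
8 ...............#.####....................##########..............
10 ...............#..####....................############...........
12 ..................####......................######...............
14 ..................#####.......................###................
16 ................#..####.......................###................
18 ...................####.......................####...............
20 ...................####.......................####...............
22 ...............................................#.................
24 ............
[... 342 characters left out ...]
667, 'q': array([ 6.04354451e-01,  1.37951433e-01, -1.59275449e-01, -8.89775967e-05,
       -1.27356631e+00, -2.40251731e+00]), 'qd': array([ 9.08977112e-05,  2.49983919e-03,  7.34783017e-04, -9.87137582e-04,
       -1.94473067e-03,  1.45788744e-03]), 'tau': array([ 2.43168310e-03, -4.02463317e+01,  3.32492745e+01,  6.63477793e+00,
       -1.04395414e-03,  1.83300841e-08]), 'tcp_pos': array([0.59072192, 0.16916295, 0.00699573]), 'tool_rot': array([ 1.13451498e-01,  9.93543535e-01,  3.30670321e-05, -2.68051490e-05]), 'force': array([ 0.69593751, -0.30462213, -0.96151488]), 'wrist_torque': array([ 0.00187371, -0.00075732,  0.00806376]), 'finger_force': 0.0, 'finger_gap': 3.992664200904328e-05}
```

Call:
carry_out(
  moves=[
    {"dx": 0,"dy": 0,"dz": 0,"rx": 0,"ry": 0,"rz": 0},
    {"dx": 0,"dy": 0,"dz": 0,"rx": 0,"ry": 0,"rz": 0},
    {"dx": 0,"dy": 0,"dz": 0,"rx": 0,"ry": 0,"rz": 0},
    {"dx": 0,"dy": 0,"dz": 0,"rx": 0,"ry": 0,"rz": 0},
    {"dx": 0,"dy": 0,"dz": 0,"rx": 0,"ry": 0,"rz": 0},
    {"dx": 0,"dy": 0,"dz": 0.02,"rx": 0,"ry": 0,"rz": 0},
    {"dx": 0,"dy": 0,"dz": 0.02,"rx": 0,"ry": 0,"rz": 0},
    {"dx": 0,"dy": 0,"dz": 0.02,"rx": 0,"ry": 0,"rz": 0},
    {"dx": 0,"dy": 0,"dz": 0,"rx": 0,"ry": 0,"rz": 0},
    {"dx": 0,"dy": 0,"dz": 0,"rx": 0,"ry": 0,"rz": 0},
  ],
  gripper=0.2,
)

```text
time: 8.6
tcp_pos: [0.5905, 0.169, -0.0024]
tool_rot: [0.113, 0.994, -0.0, -0.0]
force: [0.1, -0.1, 0.8]
finger_gap: 0.0342
finger_force: 0.0
```

```bash
python3 - <<'E'
from h import *
d=env.get_image("scene");cv2.imwrite("pics/probe.png",cv2.resize(d["color"][240:330,300:390],None,fx=6,fy=6,interpolation=cv2.INTER_CUBIC))
g=d["color"].max(2)
for v in range(270,312): print(v,''.join('#' if x<60 else '.' for x in g[v,315:385]))
E
```

```text
270 .................#######..##..####################....................
271 .................#######.###...###################....................
272 .................###########..####################....................
273 ..................############..###################...................
274 ..................############..##################....................
275 ...................#...#######..##################....................
276 .......................######...##################.............#......
277 ......................#######...#################.............#.......
278 .....................########...#################.....................
279 .....................########...################......................
280 .....................########...################.......#..............
281 .....................########....################.....###.........#...
282 .....................########.....########..#####....###.........#....
283 .....................########......#######.#####....###...............
284 .....................#######.......###########
[... 1349 characters left out ...]
.........................
303 ......................................................................
304 ......................................................................
305 ......................................................................
306 ......................................................................
307 ......................................................................
308 ......................................................................
309 ......................................................................
310 ......................................................................
311 ......................................................................
```

```bash
python3 - <<'E'
from h import *
d=env.get_image("scene");st=env.get_state();p=st["tcp_pos"];Rt=R.from_quat(st["tool_rot"])
for b in(0,.01,.02,.025,.03,.035):print(b,[proj(d,p+Rt.apply([x,y,-b])).round(1).tolist()[0] for y in(-.0171,.0171) for x in(-.011,.011) ])
E
```

```text
0 [[334.8, 301.8], [343.6, 295.8], [346.8, 314.2], [355.6, 307.9]]
0.01 [[335.0, 298.6], [343.8, 292.6], [347.1, 311.1], [356.0, 304.8]]
0.02 [[335.2, 295.4], [344.1, 289.4], [347.4, 307.9], [356.4, 301.6]]
0.025 [[335.4, 293.8], [344.3, 287.8], [347.6, 306.3], [356.6, 299.9]]
0.03 [[335.5, 292.1], [344.4, 286.1], [347.8, 304.6], [356.8, 298.3]]
0.035 [[335.6, 290.5], [344.6, 284.5], [347.9, 303.0], [357.0, 296.7]]
```

Call:
carry_out(
  moves=[
    {"dx": 0,"dy": 0,"dz": 0.02,"rx": 0,"ry": 0,"rz": 0},
    {"dx": 0,"dy": 0,"dz": 0.02,"rx": 0,"ry": 0,"rz": 0},
    {"dx": 0,"dy": 0,"dz": 0.02,"rx": 0,"ry": 0,"rz": 0},
    {"dx": 0,"dy": 0,"dz": 0.02,"rx": 0,"ry": 0,"rz": 0},
    {"dx": 0,"dy": 0,"dz": 0,"rx": 0,"ry": 0,"rz": 0},
    {"dx": 0,"dy": 0,"dz": 0,"rx": 0,"ry": 0,"rz": 0},
    {"dx": 0,"dy": 0,"dz": 0,"rx": 0,"ry": 0,"rz": 0},
    {"dx": 0,"dy": 0,"dz": 0,"rx": 0,"ry": 0,"rz": 0},
    {"dx": 0,"dy": 0,"dz": 0,"rx": 0,"ry": 0,"rz": 0},
    {"dx": 0,"dy": 0,"dz": 0,"rx": 0,"ry": 0,"rz": 0},
  ],
)

```text
time: 9.53
tcp_pos: [0.5908, 0.1692, -0.0138]
tool_rot: [0.113, 0.994, 0.0, 0.0]
force: [-0.4, 0.2, 0.4]
finger_gap: 0.0342
finger_force: 0.0
```

Call:
carry_out(
  moves=[
    {"dx": 0,"dy": 0,"dz": 0.01,"rx": 0,"ry": 0,"rz": 0},
    {"dx": 0,"dy": 0,"dz": 0.01,"rx": 0,"ry": 0,"rz": 0},
    {"dx": 0,"dy": 0,"dz": 0.01,"rx": 0,"ry": 0,"rz": 0},
    {"dx": 0,"dy": 0,"dz": 0,"rx": 0,"ry": 0,"rz": 0},
    {"dx": 0,"dy": 0,"dz": 0,"rx": 0,"ry": 0,"rz": 0},
    {"dx": 0,"dy": 0,"dz": 0,"rx": 0,"ry": 0,"rz": 0},
    {"dx": 0,"dy": 0,"dz": 0,"rx": 0,"ry": 0,"rz": 0},
    {"dx": 0,"dy": 0,"dz": 0,"rx": 0,"ry": 0,"rz": 0},
    {"dx": 0,"dy": 0,"dz": 0,"rx": 0,"ry": 0,"rz": 0},
    {"dx": 0,"dy": 0,"dz": 0,"rx": 0,"ry": 0,"rz": 0},
  ],
)

```text
time: 10.37
tcp_pos: [0.5907, 0.1692, -0.0184]
tool_rot: [0.113, 0.994, 0.0, 0.0]
force: [-0.0, -0.9, 0.0]
finger_gap: 0.0343
finger_force: 0.0
```

Call:
carry_out(
  moves=[
    {"dx": 0,"dy": 0,"dz": 0.01,"rx": 0,"ry": 0,"rz": 0},
    {"dx": 0,"dy": 0,"dz": 0.01,"rx": 0,"ry": 0,"rz": 0},
    {"dx": 0,"dy": 0,"dz": 0.01,"rx": 0,"ry": 0,"rz": 0},
    {"dx": 0,"dy": 0,"dz": 0,"rx": 0,"ry": 0,"rz": 0},
    {"dx": 0,"dy": 0,"dz": 0,"rx": 0,"ry": 0,"rz": 0},
    {"dx": 0,"dy": 0,"dz": 0,"rx": 0,"ry": 0,"rz": 0},
    {"dx": 0,"dy": 0,"dz": 0,"rx": 0,"ry": 0,"rz": 0},
    {"dx": 0,"dy": 0,"dz": 0,"rx": 0,"ry": 0,"rz": 0},
    {"dx": 0,"dy": 0,"dz": 0,"rx": 0,"ry": 0,"rz": 0},
    {"dx": 0,"dy": 0,"dz": 0,"rx": 0,"ry": 0,"rz": 0},
  ],
)

```text
time: 11.2
tcp_pos: [0.5907, 0.1692, -0.023]
tool_rot: [0.113, 0.994, 0.0, -0.0]
force: [0.1, 0.3, 0.2]
finger_gap: 0.0341
finger_force: 0.0
```

```bash
python3 - <<'E'
from h import *
d=env.get_image("scene")
g=d["color"].max(2)
for v in range(284,320): print(v,''.join('#' if x<60 else '.' for x in g[v,315:385]))
E
```

```text
284 ......................#######..##################............##.......
285 .....................########..#################............##........
286 .....................########...###############.......................
287 .....................#######....###############.......................
288 .....................#######....################......................
289 .....................#######.....########..#####.....###.......##.....
290 .....................#######......######...####.....###...............
291 .....................#######......#############....###................
292 .....................#####........##############.#####................
293 ....................#####..........###################................
294 ....................###............##################.##..............
295 ....................##.............########################...........
296 ...................................#######################............
297 ...................................######################.............
298 ...................................###########
[... 899 characters left out ...]
.........................
311 ......................................................................
312 ......................................................................
313 ......................................................................
314 ......................................................................
315 ......................................................................
316 ......................................................................
317 ......................................................................
318 ......................................................................
319 ......................................................................
```

Call:
carry_out(
  moves=[
    {"dx": 0,"dy": 0,"dz": 0.01,"rx": 0,"ry": 0,"rz": 0},
    {"dx": 0,"dy": 0,"dz": 0.01,"rx": 0,"ry": 0,"rz": 0},
    {"dx": 0,"dy": 0,"dz": 0.01,"rx": 0,"ry": 0,"rz": 0},
    {"dx": 0,"dy": 0,"dz": 0,"rx": 0,"ry": 0,"rz": 0},
    {"dx": 0,"dy": 0,"dz": 0,"rx": 0,"ry": 0,"rz": 0},
    {"dx": 0,"dy": 0,"dz": 0,"rx": 0,"ry": 0,"rz": 0},
    {"dx": 0,"dy": 0,"dz": 0,"rx": 0,"ry": 0,"rz": 0},
    {"dx": 0,"dy": 0,"dz": 0,"rx": 0,"ry": 0,"rz": 0},
    {"dx": 0,"dy": 0,"dz": 0,"rx": 0,"ry": 0,"rz": 0},
    {"dx": 0,"dy": 0,"dz": 0,"rx": 0,"ry": 0,"rz": 0},
  ],
)

```text
time: 12.08
tcp_pos: [0.5907, 0.1692, -0.0274]
tool_rot: [0.113, 0.994, 0.0, 0.0]
force: [-0.4, -0.1, 0.5]
finger_gap: 0.0341
finger_force: 0.0
```

Call:
carry_out(
  moves=[
    {"dx": 0,"dy": 0,"dz": 0,"rx": 0,"ry": 0,"rz": 0},
    {"dx": 0,"dy": 0,"dz": 0,"rx": 0,"ry": 0,"rz": 0},
    {"dx": 0,"dy": 0,"dz": 0,"rx": 0,"ry": 0,"rz": 0},
    {"dx": 0,"dy": 0,"dz": 0,"rx": 0,"ry": 0,"rz": 0},
    {"dx": 0,"dy": 0,"dz": 0,"rx": 0,"ry": 0,"rz": 0},
    {"dx": 0,"dy": 0,"dz": 0,"rx": 0,"ry": 0,"rz": 0},
    {"dx": 0,"dy": 0,"dz": 0,"rx": 0,"ry": 0,"rz": 0},
    {"dx": 0,"dy": 0,"dz": 0,"rx": 0,"ry": 0,"rz": 0},
    {"dx": 0,"dy": 0,"dz": 0,"rx": 0,"ry": 0,"rz": 0},
    {"dx": 0,"dy": 0,"dz": 0,"rx": 0,"ry": 0,"rz": 0},
  ],
  gripper=1,
  grip_force=35,
)

```text
time: 12.92
tcp_pos: [0.5909, 0.1692, -0.0273]
tool_rot: [0.113, 0.994, 0.0, 0.0]
force: [0.2, -0.3, 2.7]
finger_gap: 0.0206
finger_force: 35.5
```

Call:
carry_out(
  moves=[
    {"dx": 0,"dy": 0,"dz": -0.03,"rx": 0,"ry": 0,"rz": 0},
    {"dx": 0,"dy": 0,"dz": -0.08,"rx": 0,"ry": 0,"rz": 0},
    {"dx": 0,"dy": 0,"dz": -0.12,"rx": 0,"ry": 0,"rz": 0},
    {"dx": 0,"dy": 0,"dz": -0.15,"rx": 0,"ry": 0,"rz": 0},
    {"dx": 0,"dy": 0,"dz": -0.15,"rx": 0,"ry": 0,"rz": 0},
    {"dx": 0,"dy": 0,"dz": -0.15,"rx": 0,"ry": 0,"rz": 0},
    {"dx": 0,"dy": 0,"dz": -0.12,"rx": 0,"ry": 0,"rz": 0},
    {"dx": 0,"dy": 0,"dz": -0.08,"rx": 0,"ry": 0,"rz": 0},
    {"dx": 0,"dy": 0,"dz": -0.03,"rx": 0,"ry": 0,"rz": 0},
    {"dx": 0,"dy": 0,"dz": 0,"rx": 0,"ry": 0,"rz": 0},
  ],
)

```text
time: 13.75
tcp_pos: [0.5911, 0.1694, 0.1101]
tool_rot: [0.113, 0.994, 0.001, 0.001]
force: [0.4, 0.4, -0.8]
finger_gap: 0.0207
finger_force: 35.2
```

```bash
python3 - <<'E'
from h import *
d=env.get_image("scene");t=env.get_image("top");p=env.get_state()["tcp_pos"];print(p)
cv2.imwrite("pics/lift.png",np.hstack([cv2.resize(d["color"][190:310,290:410],None,fx=3.3,fy=3.3),cv2.resize(t["color"][130:250,200:320],None,fx=3.3,fy=3.3)]))
for n,x in(("s",d),("t",t)):
    m=mask(x,(100,120,60),(130,255,255),(200,150,420,320));q=np.argwhere(m)[:,::-1];print(n,len(q),q.mean(0) if len(q) else '')
print(proj(d,p))
E
```

```text
[0.59007807 0.16907228 0.1076432 ]
s 34 [347.97058824 249.41176471]
t 0 
[[348.9750299  266.83411248]]
```

View pics/lift.png

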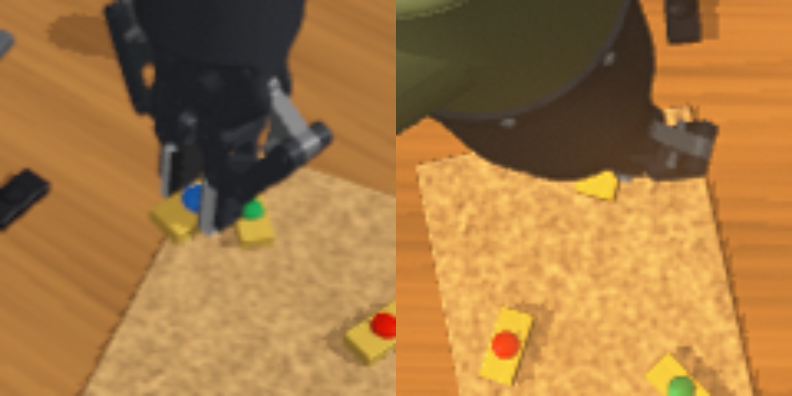

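Held: the blue stone at (198,195) in the scene half is between the pads; the red and green brooches are untouched. Next is the hover above the pin, tilted 15°.

```bash
cat >> h.py <<'E'
S2W=lambda v:RS.apply(v)+SO
A15=np.radians(15);PN=RS.apply([-np.sin(A15),0,np.cos(A15)]);PIN=S2W([-.1,0,.075]);RPIN=pose(-PN,RS.apply([0,1,0]))
E
python3 - <<'E'
from h import *
print(PIN,PN); tgt=PIN+PN*(.04-.0313);print(tgt)
plan(tgt,RPIN,20)
E
```

```text
[ 0.47572465 -0.14431967  0.075     ] [-0.25513177 -0.0435325   0.96592583]
[ 0.47350501 -0.1446984   0.08340355]
20 rows {"dx": 0.036, "dy": -0.107, "dz": 0.003, "rx": -0.0012, "ry": -0.0062, "rz": -0.0094} mm/row 16.9 deg/row 1.36
```

Call:
carry_out(
  moves=[
    {"dx": 0.036,"dy": -0.107,"dz": 0.003,"rx": -0.0012,"ry": -0.0062,"rz": -0.0094},
    {"dx": 0.036,"dy": -0.107,"dz": 0.003,"rx": -0.0012,"ry": -0.0062,"rz": -0.0094},
    {"dx": 0.036,"dy": -0.107,"dz": 0.003,"rx": -0.0012,"ry": -0.0062,"rz": -0.0094},
    {"dx": 0.036,"dy": -0.107,"dz": 0.003,"rx": -0.0012,"ry": -0.0062,"rz": -0.0094},
    {"dx": 0.036,"dy": -0.107,"dz": 0.003,"rx": -0.0012,"ry": -0.0062,"rz": -0.0094},
    {"dx": 0.036,"dy": -0.107,"dz": 0.003,"rx": -0.0012,"ry": -0.0062,"rz": -0.0094},
    {"dx": 0.036,"dy": -0.107,"dz": 0.003,"rx": -0.0012,"ry": -0.0062,"rz": -0.0094},
    {"dx": 0.036,"dy": -0.107,"dz": 0.003,"rx": -0.0012,"ry": -0.0062,"rz": -0.0094},
    {"dx": 0.036,"dy": -0.107,"dz": 0.003,"rx": -0.0012,"ry": -0.0062,"rz": -0.0094},
    {"dx": 0.036,"dy": -0.107,"dz": 0.003,"rx": -0.0012,"ry": -0.0062,"rz": -0.0094},
  ],
)

```text
time: 14.68
tcp_pos: [0.5143, 0.0171, 0.0982]
tool_rot: [0.014, 0.998, 0.005, 0.065]
force: [0.5, -1.1, -0.4]
finger_gap: 0.0207
finger_force: 35.2
```

Call:
carry_out(
  moves=[
    {"dx": 0.036,"dy": -0.107,"dz": 0.003,"rx": -0.0012,"ry": -0.0062,"rz": -0.0094},
    {"dx": 0.036,"dy": -0.107,"dz": 0.003,"rx": -0.0012,"ry": -0.0062,"rz": -0.0094},
    {"dx": 0.036,"dy": -0.107,"dz": 0.003,"rx": -0.0012,"ry": -0.0062,"rz": -0.0094},
    {"dx": 0.036,"dy": -0.107,"dz": 0.003,"rx": -0.0012,"ry": -0.0062,"rz": -0.0094},
    {"dx": 0.036,"dy": -0.107,"dz": 0.003,"rx": -0.0012,"ry": -0.0062,"rz": -0.0094},
    {"dx": 0.036,"dy": -0.107,"dz": 0.003,"rx": -0.0012,"ry": -0.0062,"rz": -0.0094},
    {"dx": 0.036,"dy": -0.107,"dz": 0.003,"rx": -0.0012,"ry": -0.0062,"rz": -0.0094},
    {"dx": 0.036,"dy": -0.107,"dz": 0.003,"rx": -0.0012,"ry": -0.0062,"rz": -0.0094},
    {"dx": 0.036,"dy": -0.107,"dz": 0.003,"rx": -0.0012,"ry": -0.0062,"rz": -0.0094},
    {"dx": 0,"dy": 0,"dz": 0,"rx": 0,"ry": 0,"rz": 0},
  ],
)

```text
time: 15.52
tcp_pos: [0.4741, -0.1303, 0.0838]
tool_rot: [-0.073, 0.99, 0.01, 0.123]
force: [0.9, -0.7, -1.7]
finger_gap: 0.021
finger_force: 35.1
```

```bash
python3 - <<'E'
from h import *
d=env.get_image("scene");t=env.get_image("top");st=env.get_state();p=st["tcp_pos"];print(p,st["q"].round(2))
plan(PIN+PN*(.04-.0313),RPIN,5)
cv2.imwrite("pics/pin.png",np.hstack([cv2.resize(d["color"][105:225,210:330],None,fx=3.3,fy=3.3),cv2.resize(t["color"][170:290,370:490],None,fx=3.3,fy=3.3)]))
Rt=R.from_quat(st["tool_rot"])
for n,x in(("s",d),("t",t)):
    m=mask(x,(100,120,60),(130,255,255),(200,100,480,320));q=np.argwhere(m)[:,::-1];print(n,len(q),q.mean(0) if len(q) else '')
    for nm,z in(("under",-.0313),("top",-.0413)): print(nm,[proj(x,p+Rt.apply([a,b,z])).round(1)[0].tolist() for a,b in((-.023,-.011),(-.023,.011),(.023,.011),(.023,-.011),(0,0))])
    print("bias-in-z variant",[proj(x,p+Rt.apply([a,b,-.01])+[0,0,.0313]).round(1)[0].tolist() for a,b in((-.023,-.011),(-.023,.011),(.023,.011),(.023,-.011),(0,0))])
E
```

```text
[ 0.47504649 -0.12880901  0.08458861] [ 0.14 -0.5  -0.59 -0.   -1.23 -1.57]
5 rows {"dx": 0.006, "dy": -0.021, "dz": 0.0, "rx": -0.0004, "ry": -0.0014, "rz": -0.0021} mm/row 3.2 deg/row 0.30
s 17 [269.76470588 159.64705882]
under [[260.9, 166.1], [269.2, 169.3], [281.0, 163.1], [272.9, 160.2], [271.1, 164.6]]
top [[261.2, 162.0], [269.5, 165.1], [281.4, 159.1], [273.3, 156.1], [271.5, 160.5]]
bias-in-z variant [[259.1, 163.4], [267.4, 166.5], [279.5, 160.4], [271.4, 157.5], [269.4, 161.9]]
t 21 [430.71428571 249.71428571]
under [[433.2, 237.4], [421.2, 239.0], [423.6, 263.8], [435.5, 262.2], [428.4, 250.7]]
top [[434.9, 238.5], [422.8, 240.1], [425.2, 265.2], [437.3, 263.6], [430.0, 251.9]]
bias-in-z variant [[434.3, 234.2], [422.2, 235.8], [424.6, 260.9], [436.7, 259.3], [429.5, 247.6]]
```

View pics/pin.png

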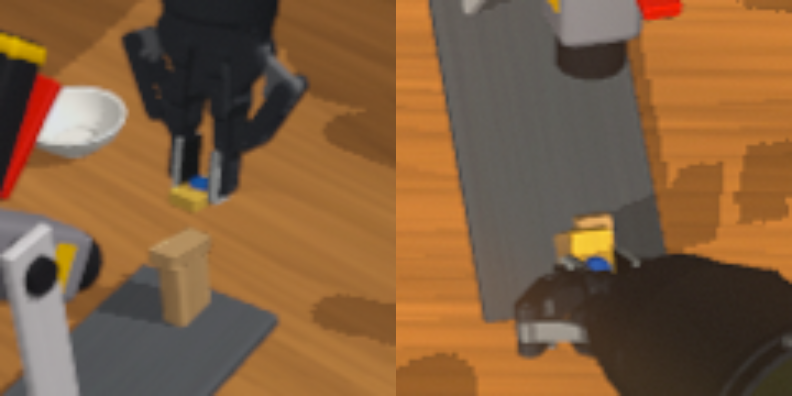

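The held brooch is level with the tool and matches the tool-z offset model: its front edge at top-crop (573–613,230) and left corner at scene-crop (170,190) agree with the predictions. The pin is directly beneath.

```bash
python3 - <<'E'
from h import *
d=env.get_image("scene");t=env.get_image("top")
for P in (PIN,[.477,-.144,.075],[.477,-.1465,.075]): print(P,proj(d,P),proj(t,P))
# pin top corners model
ax=RS.apply([np.cos(A15),0,np.sin(A15)]);ay=RS.apply([0,1,0])
print([proj(d,PIN+a*ax+b*ay).round(1)[0].tolist() for a,b in((.024,-.01),(.024,.01),(-.024,.01),(-.024,-.01))])
h=cv2.cvtColor(d["color"],cv2.COLOR_BGR2HSV)
for v in range(170,206,2): print(v,[tuple(x) for x in h[v,250:280:3].tolist()])
tgt=np.array([.477,-.1455,.075])+PN*(.025-.0313);plan(tgt,RPIN,8);print(tgt)
E
```

```text
[ 0.47572465 -0.14431967  0.075     ] [[265.06822809 177.98461361]] [[430.43492286 246.95900524]]
[0.477, -0.144, 0.075] [[264.77762452 178.30471373]] [[430.25654569 246.28299019]]
[0.477, -0.1465, 0.075] [[263.98941617 177.87408739]] [[431.56317567 246.30756611]]
[[255.3, 179.9], [262.7, 182.7], [274.5, 176.1], [267.4, 173.5]]
170 [(15, 166, 172), (15, 168, 162), (15, 169, 163), (15, 168, 165), (15, 169, 167), (16, 169, 175), (15, 168, 167), (15, 169, 167), (15, 167, 170), (15, 170, 169)]
172 [(15, 168, 170), (15, 169, 172), (15, 169, 163), (15, 169, 163), (16, 168, 165), (15, 168, 165), (15, 170, 175), (15, 168, 170), (15, 172, 163), (15, 167, 169)]
174 [(15, 168, 173), (15, 168, 172), (15, 168, 170), (15, 167, 166), (15, 171, 163), (15, 154, 161), (17, 136, 172), (15, 166, 171), (15, 169, 167), (15, 169, 161)]
176 [(15, 171, 166), (15, 169, 172), (15, 166, 172), (15, 170, 169), (16, 145, 172), (17, 120, 180), (17, 120, 180), (17, 120, 179), (15, 170, 170), (15, 170, 170)]
178 [(15, 172, 169), (15, 171, 166), (16, 167, 171), (18, 120, 189), (17, 119, 180), (17, 118, 179), (17, 118,
[... 1587 characters left out ...]
), (17, 122, 163), (17, 125, 153), (15, 95, 134), (105, 12, 87), (105, 11, 89)]
200 [(105, 15, 67), (113, 15, 67), (114, 19, 68), (14, 78, 92), (17, 124, 123), (17, 123, 160), (17, 119, 150), (108, 14, 88), (105, 12, 88), (110, 17, 90)]
202 [(105, 17, 88), (113, 11, 89), (105, 14, 72), (10, 20, 76), (16, 119, 118), (17, 122, 155), (13, 19, 95), (114, 14, 89), (108, 14, 88), (113, 11, 89)]
204 [(113, 12, 88), (102, 15, 87), (113, 11, 89), (108, 14, 91), (110, 17, 90), (12, 14, 92), (108, 14, 88), (108, 14, 89), (114, 14, 90), (120, 11, 90)]
8 rows {"dx": 0.003, "dy": -0.015, "dz": 0.013, "rx": -0.0002, "ry": -0.0008, "rz": -0.0012} mm/row 3.0 deg/row 0.17
[ 0.47860733 -0.14522575  0.06891467]
```

```bash
sed -i 's/^A15=.*/A15=np.radians(15);PN=RS.apply([-np.sin(A15),0,np.cos(A15)]);PIN=np.array([.4762,-.145,.075]);RPIN=pose(-PN,RS.apply([0,1,0]))/' h.py; python3 - <<'E'
from h import *
plan(PIN+PN*(.015-.0313),RPIN,8)
E
```

```text
8 rows {"dx": 0.004, "dy": -0.014, "dz": 0.021, "rx": -0.0002, "ry": -0.0008, "rz": -0.0012} mm/row 3.9 deg/row 0.17
```

Call:
carry_out(
  moves=[
    {"dx": 0.005,"dy": -0.016,"dz": 0.022,"rx": -0.0002,"ry": -0.0009,"rz": -0.0013},
    {"dx": 0.005,"dy": -0.016,"dz": 0.022,"rx": -0.0002,"ry": -0.0009,"rz": -0.0013},
    {"dx": 0.005,"dy": -0.016,"dz": 0.022,"rx": -0.0002,"ry": -0.0009,"rz": -0.0013},
    {"dx": 0.005,"dy": -0.016,"dz": 0.022,"rx": -0.0002,"ry": -0.0009,"rz": -0.0013},
    {"dx": 0.005,"dy": -0.016,"dz": 0.022,"rx": -0.0002,"ry": -0.0009,"rz": -0.0013},
    {"dx": 0.005,"dy": -0.016,"dz": 0.022,"rx": -0.0002,"ry": -0.0009,"rz": -0.0013},
    {"dx": 0.005,"dy": -0.016,"dz": 0.022,"rx": -0.0002,"ry": -0.0009,"rz": -0.0013},
    {"dx": 0,"dy": 0,"dz": 0,"rx": 0,"ry": 0,"rz": 0},
    {"dx": 0,"dy": 0,"dz": 0,"rx": 0,"ry": 0,"rz": 0},
    {"dx": 0,"dy": 0,"dz": 0,"rx": 0,"ry": 0,"rz": 0},
  ],
)

```text
time: 16.55
tcp_pos: [0.4793, -0.1449, 0.0624]
tool_rot: [-0.083, 0.988, 0.01, 0.131]
force: [-0.4, 0.0, -0.3]
finger_gap: 0.0207
finger_force: 35.1
```

```bash
python3 - <<'E'
from h import *
plan(PIN+PN*(.003-.0313),RPIN,6)
st=env.get_state();q=R.from_quat(st["tool_rot"]);print(st["tcp_pos"],RS.inv().apply(st["tcp_pos"]+q.apply([0,0,-.0313])-PIN),st["force"])
E
```

```text
6 rows {"dx": -0.0, "dy": 0.001, "dz": 0.017, "rx": -0.0001, "ry": 0.0001, "rz": -0.0001} mm/row 2.6 deg/row 0.02
[ 0.47934579 -0.14492303  0.062422  ] [-0.00502732 -0.0004044   0.01764464] [-0.41465267  0.02630095 -0.2703648 ]
```

Call:
carry_out(
  moves=[
    {"dx": 0,"dy": 0.001,"dz": 0.017,"rx": 0,"ry": 0,"rz": 0},
    {"dx": 0,"dy": 0.001,"dz": 0.017,"rx": 0,"ry": 0,"rz": 0},
    {"dx": 0,"dy": 0.001,"dz": 0.017,"rx": 0,"ry": 0,"rz": 0},
    {"dx": 0,"dy": 0,"dz": 0.017,"rx": 0,"ry": 0,"rz": 0},
    {"dx": 0,"dy": 0,"dz": 0.017,"rx": 0,"ry": 0,"rz": 0},
    {"dx": 0,"dy": 0,"dz": 0.017,"rx": 0,"ry": 0,"rz": 0},
    {"dx": 0,"dy": 0,"dz": 0,"rx": 0,"ry": 0,"rz": 0},
    {"dx": 0,"dy": 0,"dz": 0,"rx": 0,"ry": 0,"rz": 0},
    {"dx": 0,"dy": 0,"dz": 0,"rx": 0,"ry": 0,"rz": 0},
    {"dx": 0,"dy": 0,"dz": 0,"rx": 0,"ry": 0,"rz": 0},
  ],
)

```text
time: 17.38
tcp_pos: [0.4832, -0.1438, 0.0477]
tool_rot: [-0.083, 0.988, 0.01, 0.131]
force: [0.2, -0.3, -0.2]
finger_gap: 0.0206
finger_force: 35.2
```

```bash
python3 - <<'E'
from h import *
st=env.get_state();q=R.from_quat(st["tool_rot"]);X=st["tcp_pos"]+q.apply([0,0,-.0313]);print(q.inv().apply(X-PIN),st["force"])
d=env.get_image("scene")
for v in range(160,192,2): print(v,[tuple(x) for x in cv2.cvtColor(d["color"],cv2.COLOR_BGR2HSV)[v,254:278:3].tolist()])
print(proj(d,X),proj(d,X+q.apply([0,0,-.0155])))
E
```

```text
[ 2.35924390e-04  8.85547593e-05 -3.05102938e-03] [ 0.19780698 -0.31294269 -0.19208557]
160 [(15, 167, 171), (60, 3, 97), (120, 11, 47), (120, 23, 22), (15, 172, 162), (114, 33, 39), (113, 28, 36), (120, 28, 37)]
162 [(15, 169, 167), (90, 3, 92), (135, 21, 24), (120, 23, 22), (15, 168, 172), (6, 27, 48), (120, 22, 35), (120, 34, 38)]
164 [(15, 169, 177), (120, 3, 101), (90, 12, 21), (135, 22, 23), (15, 170, 169), (0, 0, 116), (108, 34, 38), (114, 40, 32)]
166 [(15, 166, 155), (150, 2, 111), (130, 31, 25), (120, 12, 22), (15, 166, 161), (0, 2, 115), (114, 34, 37), (108, 28, 46)]
168 [(15, 167, 153), (150, 2, 111), (120, 11, 23), (120, 24, 21), (15, 169, 151), (0, 2, 120), (108, 34, 38), (108, 26, 49)]
170 [(15, 169, 154), (0, 0, 120), (120, 12, 22), (119, 97, 63), (22, 143, 178), (0, 0, 132), (120, 26, 39), (135, 11, 47)]
172 [(15, 167, 173), (30, 2, 115), (18, 133, 69), (107, 221, 151), (108, 184, 133), (0, 0, 128), (113, 26, 39), (11, 70, 62)]
174 [(15, 170, 170), (21, 128, 157), (22, 177, 189), (125, 60, 132), (111, 126, 113), (30, 2, 119), (114, 32, 40), (13, 136, 103)]
176 [(16, 
[... 397 characters left out ...]
167), (16, 124, 130), (17, 125, 141), (17, 118, 182), (17, 122, 155), (17, 121, 160), (16, 138, 165), (15, 168, 164)]
184 [(15, 152, 159), (16, 127, 131), (16, 126, 127), (17, 122, 155), (17, 122, 151), (17, 121, 158), (16, 134, 160), (15, 167, 168)]
186 [(108, 14, 88), (12, 73, 101), (16, 123, 126), (17, 121, 171), (17, 121, 160), (17, 120, 157), (17, 131, 162), (15, 169, 166)]
188 [(105, 17, 90), (15, 6, 84), (16, 125, 122), (17, 126, 142), (16, 119, 161), (17, 122, 157), (16, 130, 165), (15, 169, 173)]
190 [(108, 15, 84), (120, 6, 87), (16, 125, 122), (16, 124, 140), (17, 120, 161), (17, 123, 157), (16, 125, 163), (15, 169, 171)]
[[264.90880512 176.74625327]] [[265.47322357 170.59578646]]
```

Call:
carry_out(
  moves=[
    {"dx": 0,"dy": 0,"dz": 0.005,"rx": 0,"ry": 0,"rz": 0},
    {"dx": 0,"dy": 0,"dz": 0.005,"rx": 0,"ry": 0,"rz": 0},
    {"dx": 0,"dy": 0,"dz": 0.005,"rx": 0,"ry": 0,"rz": 0},
    {"dx": 0,"dy": 0,"dz": 0,"rx": 0,"ry": 0,"rz": 0},
    {"dx": 0,"dy": 0,"dz": 0,"rx": 0,"ry": 0,"rz": 0},
    {"dx": 0,"dy": 0,"dz": 0,"rx": 0,"ry": 0,"rz": 0},
    {"dx": 0,"dy": 0,"dz": 0,"rx": 0,"ry": 0,"rz": 0},
    {"dx": 0,"dy": 0,"dz": 0,"rx": 0,"ry": 0,"rz": 0},
    {"dx": 0,"dy": 0,"dz": 0,"rx": 0,"ry": 0,"rz": 0},
    {"dx": 0,"dy": 0,"dz": 0,"rx": 0,"ry": 0,"rz": 0},
  ],
)

```text
time: 18.27
tcp_pos: [0.4837, -0.1436, 0.0453]
tool_rot: [-0.083, 0.988, 0.01, 0.131]
force: [-0.3, -0.1, -1.0]
finger_gap: 0.0205
finger_force: 35.2
```

Call:
carry_out(
  moves=[
    {"dx": 0,"dy": 0,"dz": 0.005,"rx": 0,"ry": 0,"rz": 0},
    {"dx": 0,"dy": 0,"dz": 0.005,"rx": 0,"ry": 0,"rz": 0},
    {"dx": 0,"dy": 0,"dz": 0,"rx": 0,"ry": 0,"rz": 0},
    {"dx": 0,"dy": 0,"dz": 0,"rx": 0,"ry": 0,"rz": 0},
    {"dx": 0,"dy": 0,"dz": 0,"rx": 0,"ry": 0,"rz": 0},
    {"dx": 0,"dy": 0,"dz": 0,"rx": 0,"ry": 0,"rz": 0},
    {"dx": 0,"dy": 0,"dz": 0,"rx": 0,"ry": 0,"rz": 0},
    {"dx": 0,"dy": 0,"dz": 0,"rx": 0,"ry": 0,"rz": 0},
    {"dx": 0,"dy": 0,"dz": 0,"rx": 0,"ry": 0,"rz": 0},
    {"dx": 0,"dy": 0,"dz": 0,"rx": 0,"ry": 0,"rz": 0},
  ],
)

```text
time: 19.1
tcp_pos: [0.4839, -0.1437, 0.045]
tool_rot: [-0.083, 0.988, 0.01, 0.131]
force: [-7.1, 2.5, 7.8]
finger_gap: 0.0208
finger_force: 36.2
```

Call:
carry_out(
  moves=[
    {"dx": 0,"dy": 0,"dz": -0.003,"rx": 0,"ry": 0,"rz": 0},
    {"dx": 0,"dy": 0,"dz": 0,"rx": 0,"ry": 0,"rz": 0},
    {"dx": 0,"dy": 0,"dz": 0,"rx": 0,"ry": 0,"rz": 0},
    {"dx": 0,"dy": 0,"dz": 0,"rx": 0,"ry": 0,"rz": 0},
    {"dx": 0,"dy": 0,"dz": 0,"rx": 0,"ry": 0,"rz": 0},
    {"dx": 0,"dy": 0,"dz": 0,"rx": 0,"ry": 0,"rz": 0},
    {"dx": 0,"dy": 0,"dz": 0,"rx": 0,"ry": 0,"rz": 0},
    {"dx": 0,"dy": 0,"dz": 0,"rx": 0,"ry": 0,"rz": 0},
    {"dx": 0,"dy": 0,"dz": 0,"rx": 0,"ry": 0,"rz": 0},
    {"dx": 0,"dy": 0,"dz": 0,"rx": 0,"ry": 0,"rz": 0},
  ],
  gripper=0.2,
)

```text
time: 19.93
tcp_pos: [0.484, -0.1436, 0.0443]
tool_rot: [-0.083, 0.988, 0.01, 0.131]
force: [0.6, 0.5, -0.4]
finger_gap: 0.0341
finger_force: 0.0
```

Call:
carry_out(
  moves=[
    {"dx": 0,"dy": 0,"dz": -0.05,"rx": 0,"ry": 0,"rz": 0},
    {"dx": 0,"dy": 0,"dz": -0.1,"rx": 0,"ry": 0,"rz": 0},
    {"dx": 0,"dy": 0,"dz": -0.15,"rx": 0,"ry": 0,"rz": 0},
    {"dx": 0,"dy": 0,"dz": -0.2,"rx": 0,"ry": 0,"rz": 0},
    {"dx": 0,"dy": 0,"dz": -0.2,"rx": 0,"ry": 0,"rz": 0},
    {"dx": 0,"dy": 0,"dz": -0.2,"rx": 0,"ry": 0,"rz": 0},
    {"dx": 0,"dy": 0,"dz": -0.2,"rx": 0,"ry": 0,"rz": 0},
    {"dx": 0,"dy": 0,"dz": -0.15,"rx": 0,"ry": 0,"rz": 0},
    {"dx": 0,"dy": 0,"dz": -0.1,"rx": 0,"ry": 0,"rz": 0},
    {"dx": 0,"dy": 0,"dz": -0.05,"rx": 0,"ry": 0,"rz": 0},
  ],
)

```text
time: 20.77
tcp_pos: [0.4302, -0.153, 0.2507]
tool_rot: [-0.083, 0.988, 0.01, 0.133]
force: [-0.1, 0.5, -0.4]
finger_gap: 0.0343
finger_force: 0.0
```

```bash
python3 - <<'E'
from h import *
d=env.get_image("scene");t=env.get_image("top");st=env.get_state();print(st["tcp_pos"],st["q"].round(2))
cv2.imwrite("pics/placed.png",np.hstack([cv2.resize(d["color"][105:225,190:310],None,fx=3.3,fy=3.3),cv2.resize(t["color"][120:280,370:490],None,fx=3.3,fy=3.3)[:396]]) if 0 else np.hstack([cv2.resize(d["color"][90:230,180:310],None,fx=3,fy=3),cv2.resize(t["color"][130:270,365:495],None,fx=3,fy=3)]))
X=PIN+PN*.013
for n,x in(("s",d),("t",t)):
    m=mask(x,(100,120,60),(130,255,255),(200,100,480,320));q=np.argwhere(m)[:,::-1];print(n,len(q),q.mean(0) if len(q) else '',proj(x,X))
# mid-grip estimate, squeeze pose
L=np.radians(37);gz=RS.apply([-np.sin(L),0,np.cos(L)]);gx=RS.apply([np.cos(L),0,np.sin(L)]);G=S2W([.051,-.001,.2655])
print("G",G,"gz",gz,"gx",gx, "hinge-front at rest", )
E
```

```text
[ 0.43032129 -0.15262349  0.24874937] [ 0.09 -0.58 -0.34 -0.02 -1.55 -1.49]
s 17 [264.58823529 173.58823529] [[265.16713861 172.82827337]]
t 50 [432.24 247.76] [[432.88148726 248.26870237]]
G [ 0.62474162 -0.11990772  0.2655    ] gz [-0.59324124 -0.10122329  0.79863551] gx [0.78725771 0.13432784 0.60181502] hinge-front at rest
```

View pics/placed.png

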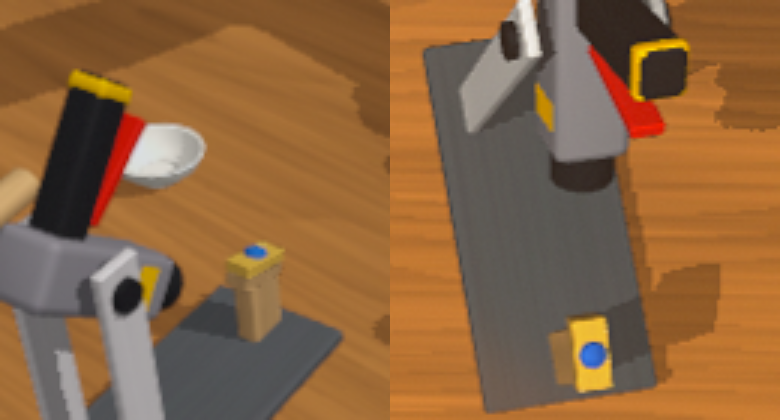

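The placed picture shows the brooch lying flat, stone up, on the pin: stone at (256,252) in the scene half and (592,354) in the top half, within about 1 px of the prediction. Next the gripper turns and approaches the grip along its axis from the free end.

```bash
cat >> h.py <<'E'
LN=np.radians(37);gz=RS.apply([-np.sin(LN),0,np.cos(LN)]);gx=RS.apply([np.cos(LN),0,np.sin(LN)]);G=S2W([.051,-.001,.2655]);gy=RS.apply([0,1,0]);RG=pose(-gz,-gx)
def tcpg(cx,tip,back=.044): return G+gx*cx+gz*(tip-back)   # centre cx, real tip height along grip
def where(back=.044):
    st=env.get_state();q=R.from_quat(st["tool_rot"]);v=st["tcp_pos"]-q.apply([0,0,back])-G
    F=np.array(st["force"]);print("cx,y,tip mm",(np.array([v@gx,v@gy,v@gz])*1000).round(2),"F gx,gy,gz",np.array([F@gx,F@gy,F@gz]).round(2),"rot err deg",((RG.inv()*q).as_rotvec(degrees=True)).round(2),"gap",st["finger_gap"],"ff",st["finger_force"],"t",st["time"])
E
python3 - <<'E'
from h import *
print(tcpg(-.014,.138));plan(tcpg(-.014,.138),RG,20);plan(tcpg(-.014,.138),RG*R.from_euler('z',np.pi),20)
E
```

```text
[ 0.55795534 -0.1313033   0.33214633]
20 rows {"dx": -0.041, "dy": -0.039, "dz": -0.007, "rx": 0.0071, "ry": -0.0072, "rz": -0.037} mm/row 8.6 deg/row 4.60
20 rows {"dx": -0.042, "dy": 0.039, "dz": -0.007, "rx": -0.0072, "ry": -0.0071, "rz": 0.037} mm/row 8.6 deg/row 4.60
```

Call:
carry_out(
  moves=[
    {"dx": -0.041,"dy": -0.039,"dz": -0.007,"rx": 0.0071,"ry": -0.0072,"rz": -0.037},
    {"dx": -0.041,"dy": -0.039,"dz": -0.007,"rx": 0.0071,"ry": -0.0072,"rz": -0.037},
    {"dx": -0.041,"dy": -0.039,"dz": -0.007,"rx": 0.0071,"ry": -0.0072,"rz": -0.037},
    {"dx": -0.041,"dy": -0.039,"dz": -0.007,"rx": 0.0071,"ry": -0.0072,"rz": -0.037},
    {"dx": -0.041,"dy": -0.039,"dz": -0.007,"rx": 0.0071,"ry": -0.0072,"rz": -0.037},
    {"dx": -0.041,"dy": -0.039,"dz": -0.007,"rx": 0.0071,"ry": -0.0072,"rz": -0.037},
    {"dx": -0.041,"dy": -0.039,"dz": -0.007,"rx": 0.0071,"ry": -0.0072,"rz": -0.037},
    {"dx": -0.041,"dy": -0.039,"dz": -0.007,"rx": 0.0071,"ry": -0.0072,"rz": -0.037},
    {"dx": -0.041,"dy": -0.039,"dz": -0.007,"rx": 0.0071,"ry": -0.0072,"rz": -0.037},
    {"dx": -0.041,"dy": -0.039,"dz": -0.007,"rx": 0.0071,"ry": -0.0072,"rz": -0.037},
  ],
  gripper=-1,
  grip_force=20,
)

```text
time: 21.7
tcp_pos: [0.502, -0.1729, 0.282]
tool_rot: [-0.441, 0.868, -0.105, 0.202]
force: [0.2, 0.4, -0.3]
finger_gap: 0.0851
finger_force: 0.0
```

Call:
carry_out(
  moves=[
    {"dx": -0.041,"dy": -0.039,"dz": -0.007,"rx": 0.0071,"ry": -0.0072,"rz": -0.037},
    {"dx": -0.041,"dy": -0.039,"dz": -0.007,"rx": 0.0071,"ry": -0.0072,"rz": -0.037},
    {"dx": -0.041,"dy": -0.039,"dz": -0.007,"rx": 0.0071,"ry": -0.0072,"rz": -0.037},
    {"dx": -0.041,"dy": -0.039,"dz": -0.007,"rx": 0.0071,"ry": -0.0072,"rz": -0.037},
    {"dx": -0.041,"dy": -0.039,"dz": -0.007,"rx": 0.0071,"ry": -0.0072,"rz": -0.037},
    {"dx": -0.041,"dy": -0.039,"dz": -0.007,"rx": 0.0071,"ry": -0.0072,"rz": -0.037},
    {"dx": -0.041,"dy": -0.039,"dz": -0.007,"rx": 0.0071,"ry": -0.0072,"rz": -0.037},
    {"dx": -0.041,"dy": -0.039,"dz": -0.007,"rx": 0.0071,"ry": -0.0072,"rz": -0.037},
    {"dx": -0.041,"dy": -0.039,"dz": -0.007,"rx": 0.0071,"ry": -0.0072,"rz": -0.037},
    {"dx": -0.041,"dy": -0.039,"dz": -0.007,"rx": 0.0071,"ry": -0.0072,"rz": -0.037},
  ],
)

```text
time: 22.53
tcp_pos: [0.557, -0.1315, 0.3292]
tool_rot: [0.726, -0.611, 0.203, -0.242]
force: [-0.1, 0.7, 0.4]
finger_gap: 0.0853
finger_force: 0.0
```

```bash
python3 - <<'E'
from h import *
where();plan(tcpg(-.014,.06),RG,9);d=env.get_image("scene");t=env.get_image("top")
cv2.imwrite("pics/app_s.png",d["color"]);cv2.imwrite("pics/app_t.png",t["color"]);print(env.get_state()["q"].round(2))
E
```

```text
cx,y,tip mm [-16.47  -0.17 136.22] F gx,gy,gz [0.25 0.68 0.32] rot err deg [-0.17 -0.14 -0.16] gap 0.08533400911886149 ff 0.0 t 22.5333
9 rows {"dx": 0.0, "dy": -0.002, "dz": 0.056, "rx": 0.0002, "ry": 0.0001, "rz": 0.0001} mm/row 8.5 deg/row 0.03
[ 0.08 -0.57 -0.28 -0.06 -1.22  0.09]
```

Call:
carry_out(
  moves=[
    {"dx": 0,"dy": -0.002,"dz": 0.07,"rx": 0,"ry": 0,"rz": 0},
    {"dx": 0,"dy": -0.002,"dz": 0.07,"rx": 0,"ry": 0,"rz": 0},
    {"dx": 0,"dy": -0.002,"dz": 0.07,"rx": 0,"ry": 0,"rz": 0},
    {"dx": 0,"dy": -0.002,"dz": 0.07,"rx": 0,"ry": 0,"rz": 0},
    {"dx": 0,"dy": -0.002,"dz": 0.07,"rx": 0,"ry": 0,"rz": 0},
    {"dx": 0,"dy": -0.002,"dz": 0.07,"rx": 0,"ry": 0,"rz": 0},
    {"dx": 0,"dy": -0.002,"dz": 0.07,"rx": 0,"ry": 0,"rz": 0},
    {"dx": 0,"dy": 0,"dz": 0.02,"rx": 0,"ry": 0,"rz": 0},
    {"dx": 0,"dy": 0,"dz": 0,"rx": 0,"ry": 0,"rz": 0},
    {"dx": 0,"dy": 0,"dz": 0,"rx": 0,"ry": 0,"rz": 0},
  ],
)

```text
time: 23.47
tcp_pos: [0.6039, -0.1241, 0.2715]
tool_rot: [0.725, -0.612, 0.204, -0.242]
force: [-0.2, -0.1, -0.3]
finger_gap: 0.0857
finger_force: 0.0
```

```bash
python3 - <<'E'
from h import *
where();plan(tcpg(-.014,.01),RG,8)
d=env.get_image("scene");g=d["color"].max(2)
r=(d["color"][:,:,2]>150)&(d["color"][:,:,1]<60)
y=mask(d,(20,150,90),(32,255,255),(180,60,260,180))
for v in range(70,150,2): print(v,''.join('R' if r[v,u] else 'Y' if y[v,u] else '#' if g[v,u]<45 else 'g' if g[v,u]<150 and abs(int(d["color"][v,u,0])-int(d["color"][v,u,2]))<20 else '.' for u in range(180,260)))
for c in(-.0425,.0425):print(c,[proj(d,G+gx*(-.014+c)+gz*.06+gy*w).round(1)[0].tolist() for w in(-.011,.011)])
print(proj(d,G+gz*.033))
E
```

```text
cx,y,tip mm [-13.29  -0.63  61.6 ] F gx,gy,gz [-0.38 -0.04 -0.12] rot err deg [-0.06 -0.04  0.04] gap 0.08566058752470075 ff 0.0 t 23.4667
8 rows {"dx": -0.0, "dy": 0.001, "dz": 0.043, "rx": 0.0001, "ry": 0.0, "rz": -0.0} mm/row 6.5 deg/row 0.01
70 ........................###########ggg#g#g.........############g..##############
72 ......................g..#############g...............######g##ggg#####g######gg
74 .................g.......############..................##############gggggg###gg
76 ............g...........#####g###ggg.....................#############gg...###gg
78 .......g...............gg####gggggggg....................######gg#####g....##gg.
80 ..g....................ggggg####ggggg.....................####g..####gg...g#ggg.
82 ......................gg###ggggggggg......................####ggg###gggg.g###g..
84 ......................####g#g#gggggg......................###########ggg####g#..
86 .....................g#####gg#ggggg........................##########ggg###g#g..
88 .....................#g#####ggggggg......................g.g####g######g####g...
90 ...........
[... 1940 characters left out ...]
...................###################.RRRRRRR..................................
138 ..................###################.RRRRRRR...................................
140 .................####################.RRRRRR....................................
142 .................###################.RRRRRR.....................................
144 ................####################RRRRRR......................................
146 ................###################.RRRRR......................g................
148 ...............###################.RRRRRR.g..............gggg...................
-0.0425 [[230.6, 109.5], [240.2, 112.5]]
0.0425 [[201.2, 99.1], [211.6, 102.3]]
[[212.55719832 119.55590536]]
```

Call:
carry_out(
  moves=[
    {"dx": 0,"dy": 0.001,"dz": 0.043,"rx": 0,"ry": 0,"rz": 0},
    {"dx": 0,"dy": 0.001,"dz": 0.043,"rx": 0,"ry": 0,"rz": 0},
    {"dx": 0,"dy": 0.001,"dz": 0.043,"rx": 0,"ry": 0,"rz": 0},
    {"dx": 0,"dy": 0.001,"dz": 0.043,"rx": 0,"ry": 0,"rz": 0},
    {"dx": 0,"dy": 0.001,"dz": 0.043,"rx": 0,"ry": 0,"rz": 0},
    {"dx": 0,"dy": 0,"dz": 0.043,"rx": 0,"ry": 0,"rz": 0},
    {"dx": 0,"dy": 0,"dz": 0.043,"rx": 0,"ry": 0,"rz": 0},
    {"dx": 0,"dy": 0,"dz": 0.043,"rx": 0,"ry": 0,"rz": 0},
    {"dx": 0,"dy": 0,"dz": 0,"rx": 0,"ry": 0,"rz": 0},
    {"dx": 0,"dy": 0,"dz": 0,"rx": 0,"ry": 0,"rz": 0},
  ],
  gripper=-1,
)

```text
time: 24.35
tcp_pos: [0.6338, -0.1188, 0.229]
tool_rot: [0.725, -0.612, 0.204, -0.242]
force: [0.6, -0.9, -0.0]
finger_gap: 0.0856
finger_force: 0.0
```

```bash
cat > show.py <<'E'
from h import *
import sys
where();d=env.get_image("scene");g=d["color"].max(2)
r=(d["color"][:,:,2]>150)&(d["color"][:,:,1]<60)
y=mask(d,(20,150,90),(32,255,255),(180,60,260,180))
for v in range(int(sys.argv[1]),162,2): print(v,''.join('R' if r[v,u] else 'Y' if y[v,u] else '#' if g[v,u]<45 else 'g' if g[v,u]<150 and abs(int(d["color"][v,u,0])-int(d["color"][v,u,2]))<20 else '.' for u in range(170,260)))
E
python3 show.py 90
```

```text
cx,y,tip mm [-14.57  -0.47   9.4 ] F gx,gy,gz [ 0.35 -0.99 -0.3 ] rot err deg [-0.12 -0.06  0.05] gap 0.08556006258303635 ff 0.0 t 24.35
90 ....................ggggg##....gggggggggggggggggggggggggg###gggg######gggggggggg#####.....
92 ....................gggggggggggggggg####gggggggggggg##g###ggggggg########gggggggggggg.....
94 ...................g####gggggggggg#g#####gggg###gggggg##ggggggggg#######gggggg#ggggg......
96 .....................g########g#ggg####ggggg#####gg#####gggggggggg####gg#########ggg......
98 ........................#########gggggggggg#g####g.g##gg####g#gggg#g###ggg#######gg.......
100 .........................g#######gggggggggggg...........##########gg###ggg######ggg.......
102 ..........................#######g###gggggg..............###############ggg..g##gg........
104 ...........................#############g..................#############g#....#ggg........
106 ..........................#######g##gg......................#####gg######....##ggg........
108 ..........................g#####gggggg......................#####...####g....#ggg.........
110 ..............
[... 1751 characters left out ...]
..................g................
148 .........................###################.RRRRRR.g..............gggg...................
150 ........................####################.RRRRR.....ggggggggggggg......................
152 ........................###################.RRRRR.........................................
154 .......................####################RRRRR..........................................
156 .......................###################.RRRR...........................................
158 ......................###################.RRRR............................................
160 .....................####################RRRR.............................................
```

Call:
carry_out(
  moves=[
    {"dx": 0,"dy": 0,"dz": 0.02,"rx": 0,"ry": 0,"rz": 0},
    {"dx": 0,"dy": 0,"dz": 0.02,"rx": 0,"ry": 0,"rz": 0},
    {"dx": 0,"dy": 0,"dz": 0.02,"rx": 0,"ry": 0,"rz": 0},
    {"dx": 0,"dy": 0,"dz": 0.02,"rx": 0,"ry": 0,"rz": 0},
    {"dx": 0,"dy": 0,"dz": 0.02,"rx": 0,"ry": 0,"rz": 0},
    {"dx": 0,"dy": 0,"dz": 0,"rx": 0,"ry": 0,"rz": 0},
    {"dx": 0,"dy": 0,"dz": 0,"rx": 0,"ry": 0,"rz": 0},
    {"dx": 0,"dy": 0,"dz": 0,"rx": 0,"ry": 0,"rz": 0},
    {"dx": 0,"dy": 0,"dz": 0,"rx": 0,"ry": 0,"rz": 0},
    {"dx": 0,"dy": 0,"dz": 0,"rx": 0,"ry": 0,"rz": 0},
  ],
  gripper=-0.55,
)

```text
time: 25.23
tcp_pos: [0.6427, -0.1173, 0.218]
tool_rot: [0.725, -0.612, 0.204, -0.243]
force: [-0.7, 0.9, 0.7]
finger_gap: 0.066
finger_force: 0.0
```

```bash
python3 show.py 100
```

```text
cx,y,tip mm [-14.1   -0.5   -4.89] F gx,gy,gz [0.01 1.04 0.81] rot err deg [-0.04 -0.06  0.05] gap 0.06596885125893281 ff 0.0 t 25.2333
100 .....................######....#gggggg#.g######ggggggggggggggg########gggggggggg#g........
102 ....................g#gg###...g#gggggggggggggggggggggggggggggg#######gggggggggggg.........
104 ....................##gg###...##gggg##ggggggggggggggg#ggggggggg####g##ggggg#gggg..........
106 ....................#gggggg#g##ggggg####gggg####ggggg#####ggg######gggg##ggggggg..........
108 ....................#####gggg#g#gggg...gggg######g..##########...##gggggggggggg...........
110 ......................#########gggg...gggggg##g.....###############ggggggggggg............
112 ........................#######g###ggggggggg.........##############ggg..gggggg............
114 ..........................########ggggggggg...........g############gg...ggggg.............
116 ...........................######g####gggYYYYY.........####...g#####....gggg..............
118 ...........................##########g#gYYYYYYYYYYY....####g..g##ggg...ggggg..............
120 ..........
[... 1280 characters left out ...]
gggg..............g................
148 .........................###################.RRRRRR.g..............gggg...................
150 ........................####################.RRRRR.....ggggggggggggg......................
152 ........................###################.RRRRR.........................................
154 .......................####################RRRRR..........................................
156 .......................###################.RRRR...........................................
158 ......................###################.RRRR............................................
160 .....................####################RRRR.............................................
```

Call:
carry_out(
  moves=[
    {"dx": 0,"dy": 0.01,"dz": 0,"rx": 0,"ry": 0,"rz": 0},
    {"dx": 0,"dy": 0.01,"dz": 0,"rx": 0,"ry": 0,"rz": 0},
    {"dx": 0,"dy": 0,"dz": 0,"rx": 0,"ry": 0,"rz": 0},
    {"dx": 0,"dy": 0,"dz": 0,"rx": 0,"ry": 0,"rz": 0},
    {"dx": 0,"dy": 0,"dz": 0,"rx": 0,"ry": 0,"rz": 0},
    {"dx": 0,"dy": 0,"dz": 0,"rx": 0,"ry": 0,"rz": 0},
    {"dx": 0,"dy": 0,"dz": 0,"rx": 0,"ry": 0,"rz": 0},
    {"dx": 0,"dy": 0,"dz": 0,"rx": 0,"ry": 0,"rz": 0},
    {"dx": 0,"dy": 0,"dz": 0,"rx": 0,"ry": 0,"rz": 0},
    {"dx": 0,"dy": 0,"dz": 0,"rx": 0,"ry": 0,"rz": 0},
  ],
)

```text
time: 26.12
tcp_pos: [0.6403, -0.1177, 0.2159]
tool_rot: [0.725, -0.612, 0.204, -0.243]
force: [0.1, -0.3, -0.0]
finger_gap: 0.0663
finger_force: 0.0
```

Call:
carry_out(
  moves=[
    {"dx": 0,"dy": 0.007,"dz": 0,"rx": 0,"ry": 0,"rz": 0},
    {"dx": 0,"dy": 0,"dz": 0,"rx": 0,"ry": 0,"rz": 0},
    {"dx": 0,"dy": 0,"dz": 0,"rx": 0,"ry": 0,"rz": 0},
    {"dx": 0,"dy": 0,"dz": 0,"rx": 0,"ry": 0,"rz": 0},
    {"dx": 0,"dy": 0,"dz": 0,"rx": 0,"ry": 0,"rz": 0},
    {"dx": 0,"dy": 0,"dz": 0,"rx": 0,"ry": 0,"rz": 0},
    {"dx": 0,"dy": 0,"dz": 0,"rx": 0,"ry": 0,"rz": 0},
    {"dx": 0,"dy": 0,"dz": 0,"rx": 0,"ry": 0,"rz": 0},
    {"dx": 0,"dy": 0,"dz": 0,"rx": 0,"ry": 0,"rz": 0},
    {"dx": 0,"dy": 0,"dz": 0,"rx": 0,"ry": 0,"rz": 0},
  ],
)

```text
time: 26.95
tcp_pos: [0.6395, -0.1178, 0.2152]
tool_rot: [0.725, -0.612, 0.204, -0.243]
force: [0.7, -0.4, -0.3]
finger_gap: 0.066
finger_force: 0.0
```

```bash
python3 -c "
from h import *
where()"
```

```text
cx,y,tip mm [-18.32  -0.46  -5.08] F gx,gy,gz [ 0.31 -0.46 -0.62] rot err deg [-0.06 -0.06  0.05] gap 0.06604924654436747 ff 0.0 t 26.95
```

Call:
carry_out(
  moves=[
    {"dx": 0,"dy": 0.007,"dz": 0,"rx": 0,"ry": 0,"rz": 0},
    {"dx": 0,"dy": 0,"dz": 0,"rx": 0,"ry": 0,"rz": 0},
    {"dx": 0,"dy": 0,"dz": 0,"rx": 0,"ry": 0,"rz": 0},
    {"dx": 0,"dy": 0,"dz": 0,"rx": 0,"ry": 0,"rz": 0},
    {"dx": 0,"dy": 0,"dz": 0,"rx": 0,"ry": 0,"rz": 0},
    {"dx": 0,"dy": 0,"dz": 0,"rx": 0,"ry": 0,"rz": 0},
    {"dx": 0,"dy": 0,"dz": 0,"rx": 0,"ry": 0,"rz": 0},
    {"dx": 0,"dy": 0,"dz": 0,"rx": 0,"ry": 0,"rz": 0},
    {"dx": 0,"dy": 0,"dz": 0,"rx": 0,"ry": 0,"rz": 0},
    {"dx": 0,"dy": 0,"dz": 0,"rx": 0,"ry": 0,"rz": 0},
  ],
)

```text
time: 27.78
tcp_pos: [0.6386, -0.118, 0.2146]
tool_rot: [0.725, -0.612, 0.204, -0.243]
force: [0.3, -0.5, 0.2]
finger_gap: 0.0663
finger_force: 0.0
```

```bash
python3 show.py 120
```

```text
cx,y,tip mm [-19.36  -0.49  -5.06] F gx,gy,gz [ 0.33 -0.54  0.05] rot err deg [-0.06 -0.06  0.05] gap 0.06627562408960778 ff 0.0 t 27.7833
120 .............................######g#ggg#YYYYYYYYYYYYY..g##########gggggggggg.............
122 ............................g####ggggggggg.YYYYYYYYYYY...##########ggggggggg..............
124 ............................gg###ggggggggg########gYY....g#########ggg#####...............
126 ...........................g###g##ggggggg##########......g##ggg######.....................
128 ..........................g#g#####ggggggg#########.RRRR..g######gg........................
130 ..........................g#####gggggggg##########.RRRRRRR..###ggg........................
132 .........................ggg###gg#gggggg#########.RRRRRRRR.g###gg.........................
134 .........................#######ggggggg##########RRRRRRRR.g###ggg.........................
136 .........................ggg####ggggggg#########.RRRRRRR.g###ggg..........................
138 .........................ggggggggggggg#########.RRRRRRR.g####ggg..........................
140 .......
[... 333 characters left out ...]
ggggg.............g................
148 .........................###################.RRRRRR.g..............gggg...................
150 ........................####################.RRRRR.....ggggggggggggg......................
152 ........................###################.RRRRR.........................................
154 .......................####################RRRRR..........................................
156 .......................###################.RRRR...........................................
158 ......................###################.RRRR............................................
160 .....................####################RRRR.............................................
```

Call:
carry_out(
  moves=[
    {"dx": 0,"dy": 0.007,"dz": 0,"rx": 0,"ry": 0,"rz": 0},
    {"dx": 0,"dy": 0,"dz": 0,"rx": 0,"ry": 0,"rz": 0},
    {"dx": 0,"dy": 0,"dz": 0,"rx": 0,"ry": 0,"rz": 0},
    {"dx": 0,"dy": 0,"dz": 0,"rx": 0,"ry": 0,"rz": 0},
    {"dx": 0,"dy": 0,"dz": 0,"rx": 0,"ry": 0,"rz": 0},
    {"dx": 0,"dy": 0,"dz": 0,"rx": 0,"ry": 0,"rz": 0},
    {"dx": 0,"dy": 0,"dz": 0,"rx": 0,"ry": 0,"rz": 0},
    {"dx": 0,"dy": 0,"dz": 0,"rx": 0,"ry": 0,"rz": 0},
    {"dx": 0,"dy": 0,"dz": 0,"rx": 0,"ry": 0,"rz": 0},
    {"dx": 0,"dy": 0,"dz": 0,"rx": 0,"ry": 0,"rz": 0},
  ],
)

```text
time: 28.67
tcp_pos: [0.638, -0.1181, 0.2145]
tool_rot: [0.725, -0.612, 0.204, -0.243]
force: [2.0, 0.7, 3.0]
finger_gap: 0.0659
finger_force: 0.0
```

Call:
carry_out(
  moves=[
    {"dx": 0,"dy": 0.006,"dz": 0,"rx": 0,"ry": 0,"rz": 0},
    {"dx": 0,"dy": 0,"dz": 0,"rx": 0,"ry": 0,"rz": 0},
    {"dx": 0,"dy": 0,"dz": 0,"rx": 0,"ry": 0,"rz": 0},
    {"dx": 0,"dy": 0,"dz": 0,"rx": 0,"ry": 0,"rz": 0},
    {"dx": 0,"dy": 0,"dz": 0,"rx": 0,"ry": 0,"rz": 0},
    {"dx": 0,"dy": 0,"dz": 0,"rx": 0,"ry": 0,"rz": 0},
    {"dx": 0,"dy": 0,"dz": 0,"rx": 0,"ry": 0,"rz": 0},
    {"dx": 0,"dy": 0,"dz": 0,"rx": 0,"ry": 0,"rz": 0},
    {"dx": 0,"dy": 0,"dz": 0,"rx": 0,"ry": 0,"rz": 0},
    {"dx": 0,"dy": 0,"dz": 0,"rx": 0,"ry": 0,"rz": 0},
  ],
)

```text
time: 29.5
tcp_pos: [0.6375, -0.1182, 0.2143]
tool_rot: [0.725, -0.612, 0.204, -0.243]
force: [3.4, 1.3, 4.8]
finger_gap: 0.066
finger_force: 2.5
```

Call:
carry_out(
  moves=[
    {"dx": 0,"dy": -0.012,"dz": 0,"rx": 0,"ry": 0,"rz": 0},
    {"dx": 0,"dy": -0.012,"dz": 0,"rx": 0,"ry": 0,"rz": 0},
    {"dx": 0,"dy": -0.012,"dz": 0,"rx": 0,"ry": 0,"rz": 0},
    {"dx": 0,"dy": 0,"dz": 0,"rx": 0,"ry": 0,"rz": 0},
    {"dx": 0,"dy": 0,"dz": 0,"rx": 0,"ry": 0,"rz": 0},
    {"dx": 0,"dy": 0,"dz": 0,"rx": 0,"ry": 0,"rz": 0},
    {"dx": 0,"dy": 0,"dz": 0,"rx": 0,"ry": 0,"rz": 0},
    {"dx": 0,"dy": 0,"dz": 0,"rx": 0,"ry": 0,"rz": 0},
    {"dx": 0,"dy": 0,"dz": 0,"rx": 0,"ry": 0,"rz": 0},
    {"dx": 0,"dy": 0,"dz": 0,"rx": 0,"ry": 0,"rz": 0},
  ],
)

```text
time: 30.33
tcp_pos: [0.6413, -0.1175, 0.2167]
tool_rot: [0.725, -0.612, 0.204, -0.243]
force: [0.2, 0.2, 0.4]
finger_gap: 0.0661
finger_force: 0.0
```

```bash
python3 show.py 120
```

```text
cx,y,tip mm [-15.96  -0.48  -5.03] F gx,gy,gz [0.46 0.2  0.15] rot err deg [-0.06 -0.06  0.05] gap 0.06614265118055253 ff 0.0 t 30.3333
120 ...........................#######g#ggggYYYYYYYYYYYYYYYg##########gggggggggg..............
122 ...........................g####ggggggggg#gYYYYYYYYYYY..#####g####ggggggggg...............
124 ..........................ggg###ggggggggg##########YY...g#########ggg###g#................
126 ..........................#g##g#gggggggg###########...####gg#g####gg......................
128 .........................gggggg##gggggg############.RR...g#####gg.........................
130 ........................g####g###gggggg###########.RRRRRRR..##ggg.........................
132 ........................######gggggggg###########.RRRRRRRR..#ggg..........................
134 ........................######gggggggg###########.RRRRRRR..##ggg..........................
136 ........................gggg##ggggggg###########.RRRRRRR..##ggg...........................
138 ........................ggggggggggggg###########RRRRRRRR.###gg............................
140 ..........
[... 330 characters left out ...]
gggg..............g................
148 .........................####################RRRRRR.g..............gggg...................
150 ........................g###################.RRRRR.....ggggggggggggg......................
152 ........................###################.RRRRR.........................................
154 .......................####################.RRRR..........................................
156 .......................###################.RRRR...........................................
158 ......................###################.RRRR............................................
160 .....................g###################RRRR.............................................
```

Call:
carry_out(
  moves=[
    {"dx": 0,"dy": 0,"dz": 0,"rx": 0,"ry": 0,"rz": 0},
    {"dx": 0,"dy": 0,"dz": 0,"rx": 0,"ry": 0,"rz": 0},
    {"dx": 0,"dy": 0,"dz": 0,"rx": 0,"ry": 0,"rz": 0},
    {"dx": 0,"dy": 0,"dz": 0,"rx": 0,"ry": 0,"rz": 0},
    {"dx": 0,"dy": 0,"dz": 0,"rx": 0,"ry": 0,"rz": 0},
    {"dx": 0,"dy": 0,"dz": 0,"rx": 0,"ry": 0,"rz": 0},
    {"dx": 0,"dy": 0,"dz": 0,"rx": 0,"ry": 0,"rz": 0},
    {"dx": 0,"dy": 0,"dz": 0,"rx": 0,"ry": 0,"rz": 0},
    {"dx": 0,"dy": 0,"dz": 0,"rx": 0,"ry": 0,"rz": 0},
    {"dx": 0,"dy": 0,"dz": 0,"rx": 0,"ry": 0,"rz": 0},
  ],
  gripper=-0.36,
  grip_force=20,
)

```text
time: 31.22
tcp_pos: [0.6414, -0.1175, 0.2167]
tool_rot: [0.725, -0.612, 0.204, -0.243]
force: [0.6, -0.4, 0.2]
finger_gap: 0.0579
finger_force: 0.0
```

```bash
python3 -c "
from h import *
where()"
```

```text
cx,y,tip mm [-15.92  -0.49  -5.06] F gx,gy,gz [ 0.49 -0.54 -0.18] rot err deg [-0.06 -0.06  0.05] gap 0.057894349771313636 ff 0.0 t 31.2167
```

Call:
carry_out(
  moves=[
    {"dx": 0,"dy": -0.006,"dz": 0,"rx": 0,"ry": 0,"rz": 0},
    {"dx": 0,"dy": -0.006,"dz": 0,"rx": 0,"ry": 0,"rz": 0},
    {"dx": 0,"dy": 0,"dz": 0,"rx": 0,"ry": 0,"rz": 0},
    {"dx": 0,"dy": 0,"dz": 0,"rx": 0,"ry": 0,"rz": 0},
    {"dx": 0,"dy": 0,"dz": 0,"rx": 0,"ry": 0,"rz": 0},
    {"dx": 0,"dy": 0,"dz": 0,"rx": 0,"ry": 0,"rz": 0},
    {"dx": 0,"dy": 0,"dz": 0,"rx": 0,"ry": 0,"rz": 0},
    {"dx": 0,"dy": 0,"dz": 0,"rx": 0,"ry": 0,"rz": 0},
    {"dx": 0,"dy": 0,"dz": 0,"rx": 0,"ry": 0,"rz": 0},
    {"dx": 0,"dy": 0,"dz": 0,"rx": 0,"ry": 0,"rz": 0},
  ],
  gripper=-0.27,
)

```text
time: 32.05
tcp_pos: [0.6422, -0.1175, 0.2179]
tool_rot: [0.725, -0.612, 0.204, -0.242]
force: [-6.4, -0.6, 2.6]
finger_gap: 0.0543
finger_force: 4.1
```

```bash
python3 -c "
from h import *
where()"
```

```text
cx,y,tip mm [-14.51  -0.64  -4.64] F gx,gy,gz [-3.59  0.51  5.93] rot err deg [-0.12 -0.05  0.05] gap 0.05430515630398183 ff 4.073353568091989 t 32.05
```

Call:
carry_out(
  moves=[
    {"dx": 0,"dy": -0.003,"dz": -0.004,"rx": 0,"ry": 0,"rz": 0},
    {"dx": 0,"dy": -0.003,"dz": -0.004,"rx": 0,"ry": 0,"rz": 0},
    {"dx": 0,"dy": -0.002,"dz": 0,"rx": 0,"ry": 0,"rz": 0},
    {"dx": 0,"dy": 0,"dz": 0,"rx": 0,"ry": 0,"rz": 0},
    {"dx": 0,"dy": 0,"dz": 0,"rx": 0,"ry": 0,"rz": 0},
    {"dx": 0,"dy": 0,"dz": 0,"rx": 0,"ry": 0,"rz": 0},
    {"dx": 0,"dy": 0,"dz": 0,"rx": 0,"ry": 0,"rz": 0},
    {"dx": 0,"dy": 0,"dz": 0,"rx": 0,"ry": 0,"rz": 0},
    {"dx": 0,"dy": 0,"dz": 0,"rx": 0,"ry": 0,"rz": 0},
    {"dx": 0,"dy": 0,"dz": 0,"rx": 0,"ry": 0,"rz": 0},
  ],
  gripper=-0.18,
)

```text
time: 32.88
tcp_pos: [0.6431, -0.1174, 0.2198]
tool_rot: [0.725, -0.612, 0.204, -0.243]
force: [-2.4, -1.2, 3.5]
finger_gap: 0.0505
finger_force: 6.5
```

```bash
python3 show.py 120
```

```text
cx,y,tip mm [-12.7   -0.64  -3.65] F gx,gy,gz [ 0.05 -0.8   4.4 ] rot err deg [-0.04 -0.04  0.04] gap 0.050457034351664744 ff 6.548800198361278 t 32.8833
120 .............................##########g#gYYYYYYYYYYYYY#######ggggggggggg.................
122 .............................########gggg#gYYYYYYYYYYYY#######gggggggggg..................
124 ............................gg#####ggggggg#########YYYggggg###ggg#####g...................
126 ...........................g#g###ggggggggg#########..g#gggg#####..........................
128 ...........................####g#gggggggg##########.RRRR..#ggg............................
130 ..........................gg#ggg#gggggggg#########.RRRRRR.ggg.............................
132 ..........................g######ggggggg#########.RRRRRR.#gg..............................
134 .........................gg####gggggggg##########.RRRRR.gggg..............................
136 .........................g#####gggggggg#########.RRRRR..#gg...............................
138 .........................ggggg##gggggg##########RRRRRR.#gg.............................
[... 348 characters left out ...]
g.................g................
148 .........................####################RRRRR.ggg.............gggg...................
150 ........................####################.RRRR......ggggggggggggg......................
152 ........................###################.RRRR..........................................
154 .......................####################.RRR...........................................
156 .......................###################.RRR............................................
158 ......................###################.RRR.............................................
160 .....................g###################RRR..............................................
```

Call:
carry_out(
  moves=[
    {"dx": 0,"dy": -0.005,"dz": -0.004,"rx": 0,"ry": 0,"rz": 0},
    {"dx": 0,"dy": -0.005,"dz": -0.004,"rx": 0,"ry": 0,"rz": 0},
    {"dx": 0,"dy": -0.003,"dz": 0,"rx": 0,"ry": 0,"rz": 0},
    {"dx": 0,"dy": 0,"dz": 0,"rx": 0,"ry": 0,"rz": 0},
    {"dx": 0,"dy": 0,"dz": 0,"rx": 0,"ry": 0,"rz": 0},
    {"dx": 0,"dy": 0,"dz": 0,"rx": 0,"ry": 0,"rz": 0},
    {"dx": 0,"dy": 0,"dz": 0,"rx": 0,"ry": 0,"rz": 0},
    {"dx": 0,"dy": 0,"dz": 0,"rx": 0,"ry": 0,"rz": 0},
    {"dx": 0,"dy": 0,"dz": 0,"rx": 0,"ry": 0,"rz": 0},
    {"dx": 0,"dy": 0,"dz": 0,"rx": 0,"ry": 0,"rz": 0},
  ],
  gripper=-0.08,
)

```text
time: 33.77
tcp_pos: [0.644, -0.1172, 0.2217]
tool_rot: [0.725, -0.612, 0.204, -0.243]
force: [3.3, -3.1, 1.8]
finger_gap: 0.0462
finger_force: 9.2
```

```bash
python3 -c "
from h import *
where()"
```

```text
cx,y,tip mm [-10.84  -0.57  -2.67] F gx,gy,gz [ 3.27 -3.64 -0.25] rot err deg [-0.04 -0.05  0.05] gap 0.04621708549900656 ff 9.234294262714684 t 33.7667
```

Call:
carry_out(
  moves=[
    {"dx": 0,"dy": -0.006,"dz": -0.002,"rx": 0,"ry": 0,"rz": 0},
    {"dx": 0,"dy": -0.006,"dz": -0.002,"rx": 0,"ry": 0,"rz": 0},
    {"dx": 0,"dy": -0.004,"dz": 0,"rx": 0,"ry": 0,"rz": 0},
    {"dx": 0,"dy": 0,"dz": 0,"rx": 0,"ry": 0,"rz": 0},
    {"dx": 0,"dy": 0,"dz": 0,"rx": 0,"ry": 0,"rz": 0},
    {"dx": 0,"dy": 0,"dz": 0,"rx": 0,"ry": 0,"rz": 0},
    {"dx": 0,"dy": 0,"dz": 0,"rx": 0,"ry": 0,"rz": 0},
    {"dx": 0,"dy": 0,"dz": 0,"rx": 0,"ry": 0,"rz": 0},
    {"dx": 0,"dy": 0,"dz": 0,"rx": 0,"ry": 0,"rz": 0},
    {"dx": 0,"dy": 0,"dz": 0,"rx": 0,"ry": 0,"rz": 0},
  ],
  gripper=0.01,
)

```text
time: 34.6
tcp_pos: [0.6448, -0.117, 0.2233]
tool_rot: [0.725, -0.612, 0.203, -0.242]
force: [-5.0, -3.3, 4.7]
finger_gap: 0.0425
finger_force: 8.5
```

```bash
python3 -c "
from h import *
where()"
```

```text
cx,y,tip mm [-9.07 -0.54 -1.91] F gx,gy,gz [-1.5  -2.38  7.07] rot err deg [-0.12 -0.06  0.05] gap 0.04245436066273385 ff 8.45239550806582 t 34.6
```

Call:
carry_out(
  moves=[
    {"dx": 0,"dy": -0.004,"dz": -0.004,"rx": 0,"ry": 0,"rz": 0},
    {"dx": 0,"dy": -0.004,"dz": -0.004,"rx": 0,"ry": 0,"rz": 0},
    {"dx": 0,"dy": -0.003,"dz": -0.002,"rx": 0,"ry": 0,"rz": 0},
    {"dx": 0,"dy": 0,"dz": 0,"rx": 0,"ry": 0,"rz": 0},
    {"dx": 0,"dy": 0,"dz": 0,"rx": 0,"ry": 0,"rz": 0},
    {"dx": 0,"dy": 0,"dz": 0,"rx": 0,"ry": 0,"rz": 0},
    {"dx": 0,"dy": 0,"dz": 0,"rx": 0,"ry": 0,"rz": 0},
    {"dx": 0,"dy": 0,"dz": 0,"rx": 0,"ry": 0,"rz": 0},
    {"dx": 0,"dy": 0,"dz": 0,"rx": 0,"ry": 0,"rz": 0},
    {"dx": 0,"dy": 0,"dz": 0,"rx": 0,"ry": 0,"rz": 0},
  ],
  gripper=0.1,
)

```text
time: 35.43
tcp_pos: [0.6456, -0.1167, 0.225]
tool_rot: [0.725, -0.612, 0.203, -0.242]
force: [3.2, -3.9, -1.3]
finger_gap: 0.0387
finger_force: 14.2
```

```bash
python3 show.py 120
```

```text
cx,y,tip mm [-7.41 -0.43 -1.06] F gx,gy,gz [ 1.19 -4.41 -2.49] rot err deg [-0.11 -0.07  0.06] gap 0.038690703418455145 ff 14.168007298721932 t 35.4333
120 .............................g############YYYYYYYYYYYYYg###ggggggggg#.....................
122 .............................g#####g#ggggggYYYYYYYYYYYY####ggg#####g......................
124 ............................gg####ggggggggg########YYYg######g............................
126 ............................gg####gggggggg#########...###gg...............................
128 ...........................g####ggggggggg##########.RR.ggg................................
130 ...........................g###gg##gggggg#########.RR.ggg.................................
132 ..........................#####ggggggggg##########.R.gggg.................................
134 ..........................#######ggggggg#########.RR.ggg..................................
136 ..........................######ggggggg#########.RR.#gg...................................
138 .........................gggggggggggggg#########.RR.gg...................................
[... 346 characters left out ...]
..................g................
148 .........................####################.RR...gg..............gggg...................
150 .........................###################.RR........ggggggggggggg......................
152 ........................###################.RRR...........................................
154 .......................####################.RR............................................
156 .......................###################.RR.............................................
158 ......................####################RR..............................................
160 .....................####################.RR..............................................
```

Call:
carry_out(
  moves=[
    {"dx": 0,"dy": -0.003,"dz": 0,"rx": 0,"ry": 0,"rz": 0},
    {"dx": 0,"dy": 0,"dz": 0,"rx": 0,"ry": 0,"rz": 0},
    {"dx": 0,"dy": 0,"dz": 0,"rx": 0,"ry": 0,"rz": 0},
    {"dx": 0,"dy": 0,"dz": 0,"rx": 0,"ry": 0,"rz": 0},
    {"dx": 0,"dy": 0,"dz": 0,"rx": 0,"ry": 0,"rz": 0},
    {"dx": 0,"dy": 0,"dz": 0,"rx": 0,"ry": 0,"rz": 0},
    {"dx": 0,"dy": 0,"dz": 0,"rx": 0,"ry": 0,"rz": 0},
    {"dx": 0,"dy": 0,"dz": 0,"rx": 0,"ry": 0,"rz": 0},
    {"dx": 0,"dy": 0,"dz": 0,"rx": 0,"ry": 0,"rz": 0},
    {"dx": 0,"dy": 0,"dz": 0,"rx": 0,"ry": 0,"rz": 0},
  ],
  gripper=0.3,
  grip_force=22,
)

```text
time: 36.32
tcp_pos: [0.6458, -0.1167, 0.2252]
tool_rot: [0.725, -0.612, 0.203, -0.242]
force: [0.1, -5.3, -4.3]
finger_gap: 0.038
finger_force: 22.2
```

```bash
python3 show.py 126
```

```text
cx,y,tip mm [-7.12 -0.46 -1.03] F gx,gy,gz [-3.21 -5.26 -3.02] rot err deg [-0.14 -0.07  0.06] gap 0.03798276795732598 ff 22.220774487550443 t 36.3167
126 ............................#g####gggggggg#########g..####g...............................
128 ...........................g#####gggggggg##########.R..ggg................................
130 ...........................###ggg##gggggg#########.RR.ggg.................................
132 ..........................g####ggggggggg##########RR.gggg.................................
134 ..........................######gggggggg#########.RR.ggg..................................
136 ..........................######ggggggg#########.RR.ggg...................................
138 .........................gggggggggggggg#########.R..ggg...................................
140 ..........................gggggggggggg#########.RR.ggg....................................
142 ...........................#ggggggggg##########.R.#gg.....................................
144 ..........................####################.RR.gg......................................
146 ..........................###################.RR.gg......................g................
148 .........................####################RRR...gg..............gggg...................
150 .........................###################.RR........ggggggggggggg......................
152 ........................###################.RR............................................
154 .......................####################.RR............................................
156 .......................###################.RR.............................................
158 ......................####################RR..............................................
160 .....................g###################.RR..............................................
```

Call:
carry_out(
  moves=[
    {"dx": 0.002,"dy": 0.002,"dz": 0.002,"rx": 0,"ry": 0,"rz": 0},
    {"dx": 0,"dy": 0,"dz": 0,"rx": 0,"ry": 0,"rz": 0},
    {"dx": 0,"dy": 0,"dz": 0,"rx": 0,"ry": 0,"rz": 0},
    {"dx": 0,"dy": 0,"dz": 0,"rx": 0,"ry": 0,"rz": 0},
    {"dx": 0,"dy": 0,"dz": 0,"rx": 0,"ry": 0,"rz": 0},
    {"dx": 0,"dy": 0,"dz": 0,"rx": 0,"ry": 0,"rz": 0},
    {"dx": 0,"dy": 0,"dz": 0,"rx": 0,"ry": 0,"rz": 0},
    {"dx": 0,"dy": 0,"dz": 0,"rx": 0,"ry": 0,"rz": 0},
    {"dx": 0,"dy": 0,"dz": 0,"rx": 0,"ry": 0,"rz": 0},
    {"dx": 0,"dy": 0,"dz": 0,"rx": 0,"ry": 0,"rz": 0},
  ],
)

```text
time: 37.2
tcp_pos: [0.646, -0.1168, 0.2253]
tool_rot: [0.725, -0.612, 0.204, -0.243]
force: [-2.6, -0.2, -3.8]
finger_gap: 0.0382
finger_force: 21.9
```

Call:
carry_out(
  moves=[
    {"dx": 0,"dy": 0,"dz": 0,"rx": 0,"ry": 0,"rz": 0},
    {"dx": 0,"dy": 0,"dz": 0,"rx": 0,"ry": 0,"rz": 0},
    {"dx": 0,"dy": 0,"dz": 0,"rx": 0,"ry": 0,"rz": 0},
    {"dx": 0,"dy": 0,"dz": 0,"rx": 0,"ry": 0,"rz": 0},
    {"dx": 0,"dy": 0,"dz": 0,"rx": 0,"ry": 0,"rz": 0},
    {"dx": 0,"dy": 0,"dz": 0,"rx": 0,"ry": 0,"rz": 0},
    {"dx": 0,"dy": 0,"dz": 0,"rx": 0,"ry": 0,"rz": 0},
    {"dx": 0,"dy": 0,"dz": 0,"rx": 0,"ry": 0,"rz": 0},
    {"dx": 0,"dy": 0,"dz": 0,"rx": 0,"ry": 0,"rz": 0},
    {"dx": 0,"dy": 0,"dz": 0,"rx": 0,"ry": 0,"rz": 0},
  ],
)

```text
time: 38.03
tcp_pos: [0.6461, -0.1168, 0.2253]
tool_rot: [0.725, -0.612, 0.204, -0.243]
force: [-4.6, 1.4, -4.6]
finger_gap: 0.0378
finger_force: 22.0
```

Call:
carry_out(
  moves=[
    {"dx": 0,"dy": 0,"dz": 0,"rx": 0,"ry": 0,"rz": 0},
    {"dx": 0,"dy": 0,"dz": 0,"rx": 0,"ry": 0,"rz": 0},
    {"dx": 0,"dy": 0,"dz": 0,"rx": 0,"ry": 0,"rz": 0},
    {"dx": 0,"dy": 0,"dz": 0,"rx": 0,"ry": 0,"rz": 0},
    {"dx": 0,"dy": 0,"dz": 0,"rx": 0,"ry": 0,"rz": 0},
    {"dx": 0,"dy": 0,"dz": 0,"rx": 0,"ry": 0,"rz": 0},
    {"dx": 0,"dy": 0,"dz": 0,"rx": 0,"ry": 0,"rz": 0},
    {"dx": 0,"dy": 0,"dz": 0,"rx": 0,"ry": 0,"rz": 0},
    {"dx": 0,"dy": 0,"dz": 0,"rx": 0,"ry": 0,"rz": 0},
    {"dx": 0,"dy": 0,"dz": 0,"rx": 0,"ry": 0,"rz": 0},
  ],
)

```text
time: 38.87
tcp_pos: [0.6461, -0.1168, 0.2254]
tool_rot: [0.725, -0.612, 0.204, -0.243]
force: [-4.5, 3.2, -5.4]
finger_gap: 0.0386
finger_force: 22.0
```

```bash
python3 -c "
from h import *
where()"
```

```text
cx,y,tip mm [-6.87 -0.63 -1.  ] F gx,gy,gz [-6.35  3.92 -2.03] rot err deg [-0.07 -0.08  0.05] gap 0.03857776480078145 ff 22.019691467285156 t 38.8667
```

Call:
carry_out(
  moves=[
    {"dx": 0,"dy": 0.008,"dz": 0.002,"rx": 0,"ry": 0,"rz": 0},
    {"dx": 0,"dy": 0.007,"dz": 0.002,"rx": 0,"ry": 0,"rz": 0},
    {"dx": 0,"dy": 0.003,"dz": 0,"rx": 0,"ry": 0,"rz": 0},
    {"dx": 0,"dy": 0,"dz": 0,"rx": 0,"ry": 0,"rz": 0},
    {"dx": 0,"dy": 0,"dz": 0,"rx": 0,"ry": 0,"rz": 0},
    {"dx": 0,"dy": 0,"dz": 0,"rx": 0,"ry": 0,"rz": 0},
    {"dx": 0,"dy": 0,"dz": 0,"rx": 0,"ry": 0,"rz": 0},
    {"dx": 0,"dy": 0,"dz": 0,"rx": 0,"ry": 0,"rz": 0},
    {"dx": 0,"dy": 0,"dz": 0,"rx": 0,"ry": 0,"rz": 0},
    {"dx": 0,"dy": 0,"dz": 0,"rx": 0,"ry": 0,"rz": 0},
  ],
  gripper=0,
)

```text
time: 39.7
tcp_pos: [0.6455, -0.1172, 0.2245]
tool_rot: [0.724, -0.611, 0.205, -0.244]
force: [6.0, 1.2, -6.3]
finger_gap: 0.0425
finger_force: 7.6
```

```bash
python3 show.py 126
```

```text
cx,y,tip mm [-8.03 -0.83 -1.35] F gx,gy,gz [ 1.08  0.22 -8.67] rot err deg [ 0.13 -0.04  0.04] gap 0.04247789633063707 ff 7.58056478574872 t 39.7
126 ...........................g##ggggggggggg##########...g####g..............................
128 ..........................gg##ggggggggggg#########.RRRR.ggg...............................
130 ..........................g##ggg##gggggg##########RRRR.ggg................................
132 .........................gg####g#ggggggg#########.RRR.gggg................................
134 .........................#######ggggggg#########.RRRR.ggg.................................
136 .........................gg#####ggggggg#########.RRR.ggg..................................
138 .........................ggggggggggggg#########.RRR.#ggg..................................
140 ..........................ggggggggggg##########RRRR.ggg...................................
142 ...........................##ggggggg##########.RRR.#gg....................................
144 ..........................###################.RRR.#gg.....................................
146 .........................####################.RRR.gg.....................g................
148 .........................###################.RRR...gg..............gggg...................
150 ........................####################RRR........ggggggggggggg......................
152 ........................###################.RRR...........................................
154 .......................###################.RRR............................................
156 ......................####################.RR.............................................
158 ......................###################.RR..............................................
160 .....................####################RRR..............................................
```

Call:
carry_out(
  moves=[
    {"dx": 0,"dy": 0.006,"dz": 0.005,"rx": 0,"ry": 0,"rz": 0},
    {"dx": 0,"dy": 0.006,"dz": 0.004,"rx": 0,"ry": 0,"rz": 0},
    {"dx": 0,"dy": 0.002,"dz": 0.002,"rx": 0,"ry": 0,"rz": 0},
    {"dx": 0,"dy": 0,"dz": 0,"rx": 0,"ry": 0,"rz": 0},
    {"dx": 0,"dy": 0,"dz": 0,"rx": 0,"ry": 0,"rz": 0},
    {"dx": 0,"dy": 0,"dz": 0,"rx": 0,"ry": 0,"rz": 0},
    {"dx": 0,"dy": 0,"dz": 0,"rx": 0,"ry": 0,"rz": 0},
    {"dx": 0,"dy": 0,"dz": 0,"rx": 0,"ry": 0,"rz": 0},
    {"dx": 0,"dy": 0,"dz": 0,"rx": 0,"ry": 0,"rz": 0},
    {"dx": 0,"dy": 0,"dz": 0,"rx": 0,"ry": 0,"rz": 0},
  ],
  gripper=-0.1,
)

```text
time: 40.58
tcp_pos: [0.6444, -0.1175, 0.2227]
tool_rot: [0.724, -0.611, 0.205, -0.243]
force: [1.2, 2.5, 3.8]
finger_gap: 0.0469
finger_force: 8.1
```

```bash
python3 -c "
from h import *
where()"
```

```text
cx,y,tip mm [-10.09  -0.98  -2.09] F gx,gy,gz [3.58 2.26 2.11] rot err deg [ 0.11 -0.02  0.02] gap 0.04690719957843838 ff 8.0932020326145 t 40.5833
```

Call:
carry_out(
  moves=[
    {"dx": 0,"dy": 0.005,"dz": 0.002,"rx": 0,"ry": 0,"rz": 0},
    {"dx": 0,"dy": 0.005,"dz": 0.001,"rx": 0,"ry": 0,"rz": 0},
    {"dx": 0,"dy": 0.002,"dz": 0,"rx": 0,"ry": 0,"rz": 0},
    {"dx": 0,"dy": 0,"dz": 0,"rx": 0,"ry": 0,"rz": 0},
    {"dx": 0,"dy": 0,"dz": 0,"rx": 0,"ry": 0,"rz": 0},
    {"dx": 0,"dy": 0,"dz": 0,"rx": 0,"ry": 0,"rz": 0},
    {"dx": 0,"dy": 0,"dz": 0,"rx": 0,"ry": 0,"rz": 0},
    {"dx": 0,"dy": 0,"dz": 0,"rx": 0,"ry": 0,"rz": 0},
    {"dx": 0,"dy": 0,"dz": 0,"rx": 0,"ry": 0,"rz": 0},
    {"dx": 0,"dy": 0,"dz": 0,"rx": 0,"ry": 0,"rz": 0},
  ],
  gripper=-0.2,
)

```text
time: 41.42
tcp_pos: [0.6433, -0.1177, 0.2205]
tool_rot: [0.724, -0.612, 0.205, -0.243]
force: [5.3, 0.5, 3.4]
finger_gap: 0.0515
finger_force: 6.4
```

```bash
python3 -c "
from h import *
where()"
```

```text
cx,y,tip mm [-12.22  -0.95  -3.18] F gx,gy,gz [ 6.33 -0.38 -0.5 ] rot err deg [ 0.08 -0.03  0.03] gap 0.051508175181064396 ff 6.432748488150537 t 41.4167
```

Call:
carry_out(
  moves=[
    {"dx": 0,"dy": 0.005,"dz": 0.002,"rx": 0,"ry": 0,"rz": 0},
    {"dx": 0,"dy": 0.005,"dz": 0.001,"rx": 0,"ry": 0,"rz": 0},
    {"dx": 0,"dy": 0.005,"dz": 0,"rx": 0,"ry": 0,"rz": 0},
    {"dx": 0,"dy": 0,"dz": 0,"rx": 0,"ry": 0,"rz": 0},
    {"dx": 0,"dy": 0,"dz": 0,"rx": 0,"ry": 0,"rz": 0},
    {"dx": 0,"dy": 0,"dz": 0,"rx": 0,"ry": 0,"rz": 0},
    {"dx": 0,"dy": 0,"dz": 0,"rx": 0,"ry": 0,"rz": 0},
    {"dx": 0,"dy": 0,"dz": 0,"rx": 0,"ry": 0,"rz": 0},
    {"dx": 0,"dy": 0,"dz": 0,"rx": 0,"ry": 0,"rz": 0},
    {"dx": 0,"dy": 0,"dz": 0,"rx": 0,"ry": 0,"rz": 0},
  ],
  gripper=-0.38,
)

```text
time: 42.25
tcp_pos: [0.6409, -0.118, 0.2176]
tool_rot: [0.725, -0.612, 0.204, -0.242]
force: [1.7, -0.6, 1.3]
finger_gap: 0.059
finger_force: 0.0
```

```bash
python3 show.py 120
```

```text
cx,y,tip mm [-15.78  -0.89  -4.04] F gx,gy,gz [ 2.01 -0.83  0.09] rot err deg [-0.08 -0.05  0.05] gap 0.0590325497862783 ff 0.0 t 42.25
120 ............................g############YYYYYYYYYYYYY##########gggggggggg................
122 ............................#####gggggggggYYYYYYYYYYYY##########gggggggggg................
124 ...........................gg####ggggggggg########.YY..g########ggg#####g.................
126 ...........................#####ggggggggg###########g####gggg#####g.......................
128 ..........................gg####ggggggggg#########.RRR...g###ggg..........................
130 ..........................###g#gg#gggggg##########RRRRRRRR.g#gg...........................
132 .........................gg######gggggg##########.RRRRRRRR.#ggg...........................
134 .........................#######ggggggg#########.RRRRRRRR.#ggg............................
136 .........................gg#####gggggg##########.RRRRRRR.g#gg.............................
138 ........................gggggggggggggg#########.RRRRRRR.##ggg.............................
140 ..........
[... 330 characters left out ...]
ggg...............g................
148 .........................###################.RRRRR..g..............gggg...................
150 ........................####################RRRRRR.....ggggggggggggg......................
152 ........................###################.RRRRR.........................................
154 .......................###################.RRRRR..........................................
156 ......................####################.RRR............................................
158 ......................###################.RRR.............................................
160 .....................####################RRR..............................................
```

Call:
carry_out(
  moves=[
    {"dx": 0,"dy": 0,"dz": 0,"rx": 0,"ry": 0,"rz": 0},
    {"dx": 0,"dy": 0,"dz": 0,"rx": 0,"ry": 0,"rz": 0},
    {"dx": 0,"dy": 0,"dz": 0,"rx": 0,"ry": 0,"rz": 0},
    {"dx": 0,"dy": 0,"dz": 0,"rx": 0,"ry": 0,"rz": 0},
    {"dx": 0,"dy": 0,"dz": 0,"rx": 0,"ry": 0,"rz": 0},
    {"dx": 0,"dy": 0,"dz": 0,"rx": 0,"ry": 0,"rz": 0},
    {"dx": 0,"dy": -0.005,"dz": 0,"rx": 0,"ry": 0,"rz": 0},
    {"dx": 0,"dy": -0.005,"dz": 0,"rx": 0,"ry": 0,"rz": 0},
    {"dx": 0,"dy": 0,"dz": 0,"rx": 0,"ry": 0,"rz": 0},
    {"dx": 0,"dy": 0,"dz": 0,"rx": 0,"ry": 0,"rz": 0},
  ],
  gripper=-1,
)

```text
time: 43.13
tcp_pos: [0.6423, -0.1176, 0.2187]
tool_rot: [0.725, -0.612, 0.204, -0.243]
force: [-0.6, -0.6, -0.5]
finger_gap: 0.0855
finger_force: 0.0
```

Call:
carry_out(
  moves=[
    {"dx": 0,"dy": 0,"dz": -0.05,"rx": 0,"ry": 0,"rz": 0},
    {"dx": 0,"dy": 0,"dz": -0.08,"rx": 0,"ry": 0,"rz": 0},
    {"dx": 0,"dy": 0,"dz": -0.1,"rx": 0,"ry": 0,"rz": 0},
    {"dx": 0,"dy": 0,"dz": -0.1,"rx": 0,"ry": 0,"rz": 0},
    {"dx": 0,"dy": 0,"dz": -0.1,"rx": 0,"ry": 0,"rz": 0},
    {"dx": 0,"dy": 0,"dz": -0.1,"rx": 0,"ry": 0,"rz": 0},
    {"dx": 0,"dy": 0,"dz": -0.1,"rx": 0,"ry": 0,"rz": 0},
    {"dx": 0,"dy": 0,"dz": -0.1,"rx": 0,"ry": 0,"rz": 0},
    {"dx": 0,"dy": 0,"dz": -0.05,"rx": 0,"ry": 0,"rz": 0},
    {"dx": 0,"dy": 0,"dz": 0,"rx": 0,"ry": 0,"rz": 0},
  ],
)

```text
time: 43.97
tcp_pos: [0.5725, -0.1302, 0.316]
tool_rot: [0.724, -0.611, 0.206, -0.244]
force: [0.6, -0.5, 0.2]
finger_gap: 0.0856
finger_force: 0.0
```

```bash
python3 - <<'E'
from h import *
where();d=env.get_image("scene");t=env.get_image("top")
for n,x in(("s",d),("t",t)):
    m=mask(x,(100,120,60),(130,255,255),(200,100,480,320));q=np.argwhere(m)[:,::-1];print("blue",n,len(q),q.mean(0) if len(q) else '')
old=cv2.imread("pics/scene0.png")
for nm,x in(("now",d["color"]),("was",old)):
    D={"color":x};y=mask(D,(20,150,100),(32,255,255),(195,105,230,130));P=np.argwhere(y)[:,::-1]
    r=(x[100:180,190:240,2]>150)&(x[100:180,190:240,1]<60);Q=np.argwhere(r)[:,::-1]
    print(nm,"cap",P.mean(0),len(P),"trig",Q.mean(0)+[190,100],len(Q))
a=old[105:185,185:250].astype(np.float32).mean(2);b=d["color"][105:185,185:250].astype(np.float32).mean(2)
print("phase shift grip",cv2.phaseCorrelate(a,b,cv2.createHanningWindow(a.shape[::-1],cv2.CV_32F)))
ot=cv2.imread("pics/top0.png");a=ot[165:200,410:450].astype(np.float32).mean(2);b=t["color"][165:200,410:450].astype(np.float32).mean(2)
print("nose top",cv2.phaseCorrelate(a,b,cv2.createHanningWindow(a.shape[::-1],cv2.CV_32F)))
E
```

```text
cx,y,tip mm [-12.28  -1.32 116.36] F gx,gy,gz [ 0.5  -0.57 -0.16] rot err deg [0.22 0.02 0.03] gap 0.08557250652802675 ff 0.0 t 43.9667
blue s 16 [264.625 173.5  ]
blue t 50 [432.24 247.76]
now cap [212.63779528 118.4488189 ] 127 trig [218.86842105 143.17368421] 190
was cap [213.04958678 118.47933884] 121 trig [218.97382199 143.27225131] 191
phase shift grip ((-0.1355166701651953, 0.0004936385268905497), 0.8943460295597713)
nose top ((0.1282428325121714, 0.12965087965132582), 0.9108636597792308)
```

```bash
python3 -c "
from workcell import env
print(env.sign_off())"
```

```text
the job is handed in; nothing more can be done
None
```

The blue brooch lies flat, stone up, on the bench pin. The trigger was squeezed fully home for about 2.5 s and sprang back. In the camera images the gun moved by well under 1 mm, the other brooches were left alone, and the job was handed in at about 44 s.

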